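Set out the probe station spares on their footprint discs

TASK

Set out the spares for the probe station: put the tape roll, the white can, the flat needle box and the slotted clamp each on the dark disc whose white footprint has its shape and size, centred on the footprint, standing as it stands now, and with the box and the clamp turned so that they cover their rectangles (either way round). Set things down rather than drop them, and leave the lens cap and the little round bubble level where they are.

Things in the scene. Friction and masses are not known exactly. Their poses are not given: they have to be found in the camera images.
- tape_roll: Roll of amber tape lying flat, 60 mm outside diameter, 16 mm high, with an open-looking bore (grip it round the outside). Loose, about 45 g, rigid. Origin: centre of its underside, z up; its yaw does not matter.
- can: Upright white screw can with a black lid, for an objective. Body 44 to 45 mm in diameter, lid 47 mm in diameter from 44 mm up to the top at 62 mm. Loose, about 60 g, rigid. Origin: centre of its underside, z up; its yaw does not matter.
- needle_box: Flat grey box with a clear lid, lying flat: 45 mm along its x, 62 mm along its y, 16 mm high. Loose, about 40 g, rigid, lid stays shut. Origin: centre of its underside (within 1 mm), z up. Either way round will do.
- clamp_bar: Slotted steel table clamp, a flat bar lying down: 30 mm along its x, 68 mm along its y, 10 mm high, one end slightly tapered. Loose, about 110 g. Origin: centre of its underside, z up. Either way round will do.
- disc_large_circle: Fixed dark round rubber disc, 86 mm across and 3 mm thick, lying on the table; origin: centre of its underside, z up. Inlaid flush in its top, centred on it, is a white full circle 60 mm in diameter, the footprint of the tape roll.
- disc_small_circle: Fixed dark round rubber disc, 86 mm across and 3 mm thick, lying on the table; origin: centre of its underside, z up. Inlaid flush in its top, centred on it, is a white full circle 47 mm in diameter, the footprint of the can.
- disc_broad_rectangle: Fixed dark round rubber disc, 86 mm across and 3 mm thick, lying on the table; origin: centre of its underside, z up. Inlaid flush in its top, centred on it, is a white rectangle 45 mm along the disc's x and 62 mm along its y, the footprint of the needle box.
- disc_slim_rectangle: Fixed dark round rubber disc, 86 mm across and 3 mm thick, lying on the table; origin: centre of its underside, z up. Inlaid flush in its top, centred on it, is a white rectangle 30 mm along the disc's x and 68 mm along its y, the footprint of the clamp.
- open_cap: Bystander, to be left alone: black plastic lens cap, open side up, 33 mm across, 13 mm high, loose and light. Origin: centre of its underside.
- round_level: Bystander, to be left alone: small round bubble level, white rim and yellow face, 30 mm across, 9 mm high, loose and light. Origin: centre of its underside.

How it is judged:
By the outcome, as a careful person would: the job done as asked, in the order asked, and still so for the second after the job is handed in, with the robot touching nothing.
It also fails if it takes over 112 s, if anything falls off the work surface, if the arm or the gripper's body presses on something with over 40 N, if the wrist force passes 120 N, or if a joint passes its speed limit or range.

ROBOT

A 6-joint arm with a two-finger parallel gripper is mounted at the origin on a cart in front of the work surface, level with it; the furniture and walls round the work are solid. World frame = base frame: x ahead of the robot, y to its left, z up, the work surface at z = 0. Lengths are in mm, angles in degrees, forces in N, time in s.
With the tool pointing down it reaches from about 350 to 975 mm from the base axis. Payload 7.1 kg.
Tool frame: the origin (TCP) lies midway between the tips of the shut fingers; the grasp point (between the pads) lies 19 mm behind it; z points along the fingers, x is the direction in which the jaws open and shut, and the axes are right-handed (so a half turn about z gives the same grasp; the last joint's range is limited). The gripper opens to 88 mm and grips with 3 to 60 N. Pads are 20 mm wide; open, the fingers measure 115 mm over their backs; the gripper's body (75 mm by 178 mm) begins 61 mm behind the grasp point.
Start: joints at [70.531, 24.242, 93.386, -0, 62.372, -1.089], TCP at [197.047, 593.108, 222.675] pointing down, gripper open.
Joint ranges: [-172.04, 172.04], [-51.8, 120.97], [4.93, 147.93], [-75.15, 255.16], [6.16, 154.13], [-145.62, 145.62]. Speed limits (degrees/s): [136.94, 136.94, 172.46, 180, 180, 180].

INTERFACE

Orientations are given as [roll, pitch, yaw] about the fixed x, y, z axes, in that order (R = Rz(yaw) Ry(pitch) Rx(roll)).
In Python, from bench import ctrl gives the robot as it stands.
- The arm moves only by the shell command python3 -m crank 'ROWS' [FORCE]. ROWS is text: rows parted by semicolons, each of 7 numbers parted by spaces: the shift along the world's x, y, z in mm, then the turn, a rotation vector about the world's x, y, z in degrees, then the finger opening in mm, from 0 to 87.8. A call has 1 to 12 rows; each row shifts and turns the pose as measured when the row begins; what a row does not reach is not made up. A row lasts 1/12 s, in which the tool goes at most 41.7 mm and 7.16 degrees, less where a joint would pass 70% of its speed; a pose out of reach is approached as far as the arm can. A call is refused whole if a number of a shift passes 41.7 or a number of a turn 7.16, either way. A call with a gripper value outside its range is refused whole. The fingers move at their own pace and stop on an object; FORCE is the grip in N (left out, the last holds). Time passes only in rows, so rows that do not move let the fingers close. It gives the time, the measured TCP pose, the force and the opening at its end, in the units of the state.
- ctrl.get_obs(): the state, without advancing time (a new reading comes with each control period).
- ctrl.grab_frame(name): name is "scene" or "top" or "wrist"; returns the picture (480x640x3 uint8, red, green, blue); there is no depth.
- ctrl.get_calibration(name): a dict with "fx", "fy", "cx", "cy" (pixels), "extrinsics" (4x4, takes a point from camera to world coordinates); the wrist camera has in their place "mount" (4x4, takes a point from camera to tool coordinates, whose origin is the TCP and whose axes are the tool frame's). Camera axes: x right, y up, looking along -z (the intrinsics and any distortion apply to the point x, -y, -z); pixel columns grow to the right and rows downward; lengths in mm; the calibration is good to about 2 mm. A picture is of the moment at which its call begins: read the wrist's pose just before it. get_calibration takes no time and is no camera call.
- ctrl.hand_in(): hands the job in, once; it reports no verdict.
Trained networks look in the newest picture that a camera, given by its name, has taken for a name from the list of things; names that differ only in an ending like _2 or _b are one class to them, and where a whole thing is asked for, a point or a joint stands for the part that bears it (a point fixed in the world has none). Each returns a list of dicts, best first, with "confidence" (0 to 1); they miss things now and then, are a little off and sometimes report something else, mostly with a low value. They report only what shows in the picture. A call takes as long as a camera call.
- ctrl.search_frame(camera, name): "bbox" ([centre column, centre row, width, height] in pixels, round what is visible of it).
- ctrl.masks_of(camera, name): "pixels" (480x640 bool, what is visible of it) and "bbox" ([centre column, centre row, width, height] in pixels, round what is visible of it).
- ctrl.mark_of(camera, name): "location" ([column, row] in pixels: a listed point, or the origin of a listed thing).
The state is a dict: "time_s": time; "qpos": joint angles; "qd": joint speeds; "effort": joint torques, N m; "eef_pos": TCP position; "tool_rot": TCP orientation; "ft_force": force on the tool from outside, world axes, zero at the start; "torque": the same for the moment, N m; "opening": finger opening in mm.
Only numpy, scipy, OpenCV 4.12 (cv2) and the standard library are available. Lean on these libraries where they do the work, as an engineer would, in place of code of your own. Each camera call takes 0.05 s, during which the arm holds its last target.

## Working session

There is one attempt and no reset: what is moved stays moved. The work goes in short steps, Python scripts to look and compute and a shell command to move; the robot and the scene stay as the last step left them, time stands still between calls to the robot, and variables do not carry over. Pictures are saved under pics/ and viewed, and the job is handed in when it is done.

```bash
mkdir -p pics; ls; python3 - <<'E'
from bench import ctrl
import cv2
print(ctrl.get_obs())
for n in("scene","top","wrist"):
    f=ctrl.grab_frame(n); cv2.imwrite(f"pics/{n}0.png",f[:,:,::-1])
    print(n,ctrl.get_calibration(n))
E
```

```text
pics
{'time_s': 0.0, 'qpos': array([ 7.05310727e+01,  2.42839856e+01,  9.34305403e+01, -7.94689083e-04,
        6.23719951e+01, -1.08650518e+00]), 'qd': array([-0.00175615,  0.01219203,  0.11074899,  0.01666906, -0.08983747,
       -0.08054656]), 'effort': array([-3.59106140e-03, -5.44609845e+01, -2.73660475e+01,  6.40765205e-02,
        2.27695971e-02, -1.66943855e-04]), 'eef_pos': array([196.87385776, 592.6069142 , 221.91266979]), 'tool_rot': array([-1.79999063e+02,  8.65187348e-02,  7.16179476e+01]), 'ft_force': array([ 0.44818835, -0.2432744 ,  0.48593788]), 'torque': array([-0.0442984 ,  0.01710502,  0.04705587]), 'opening': 87.6864604204862}
scene {'fx': 518.1063406925614, 'fy': 518.1063406925614, 'cx': 320.4636564875596, 'cy': 227.46004478671946, 'extrinsics': array([[ 8.68115987e-01,  2.13439398e-01, -4.48127500e-01,
        -6.42232717e+01],
       [-4.95873379e-01,  4.12954656e-01, -7.63922800e-01,
        -8.83050474e+02],
       [ 2.20051150e-02,  8.85388093e-01,  4.64331454e-01,
         5.91418620e+02],
       [ 0.00000000e+00,  0.00000000e+00,  0.00000000e+00,
        
[... 240 characters left out ...]
11084e-01,  2.51309632e-03,  1.30961260e-02,
        -6.51852575e+00],
       [ 1.33288602e-02,  1.58378279e-01,  9.87288541e-01,
         1.27335843e+03],
       [ 0.00000000e+00,  0.00000000e+00,  0.00000000e+00,
         1.00000000e+00]])}
wrist {'fx': 382.2497953866287, 'fy': 382.2497953866287, 'cx': 319.5889213485616, 'cy': 243.9003362421153, 'mount': array([[ 9.99999707e-01,  4.46654118e-04,  6.22240648e-04,
        -1.71759452e-01],
       [ 5.97928200e-04, -9.62940422e-01, -2.69713526e-01,
        -7.33419794e+01],
       [ 4.78712015e-04,  2.69713819e-01, -9.62940407e-01,
        -1.62890457e+02],
       [ 0.00000000e+00,  0.00000000e+00,  0.00000000e+00,
         1.00000000e+00]])}
```

View pics/top0.png

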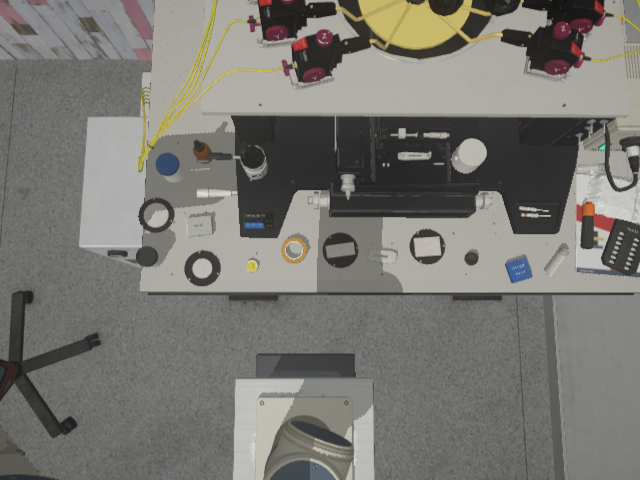

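View pics/scene0.png

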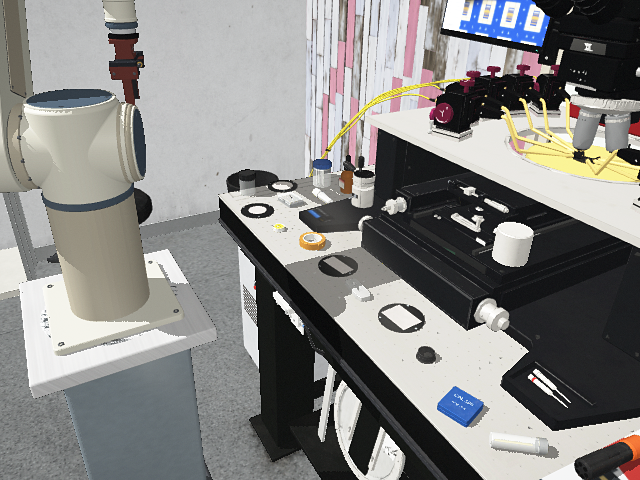

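View pics/wrist0.png

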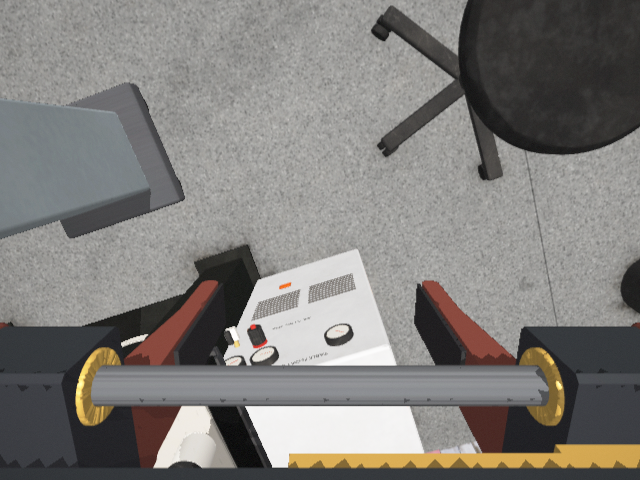

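```bash
cat > h.py <<'E'
from bench import ctrl
import numpy as np, cv2
from scipy.spatial.transform import Rotation as R
def campose(n,obs=None):
    c=ctrl.get_calibration(n)
    if n!="wrist": return c,c["extrinsics"]
    T=np.eye(4);T[:3,:3]=R.from_euler("xyz",obs["tool_rot"],degrees=True).as_matrix();T[:3,3]=obs["eef_pos"]
    return c,T@c["mount"]
def px2w(n,p,z,obs=None):
    c,T=campose(n,obs)
    d=T[:3,:3]@np.array([(p[0]-c["cx"])/c["fx"],-(p[1]-c["cy"])/c["fy"],-1])
    o=T[:3,3]; return (o+d*(z-o[2])/d[2])
def w2px(n,P,obs=None):
    c,T=campose(n,obs)
    q=np.linalg.inv(T)@np.append(P,1)
    return np.array([c["cx"]+c["fx"]*q[0]/-q[2],c["cy"]+c["fy"]*q[1]/q[2]])
E
python3 - <<'E'
from h import *
f=ctrl.grab_frame("top");print([k for k in ctrl.get_calibration("top")])
cv2.imwrite("pics/topz.png",cv2.resize(f[120:300,130:390],None,fx=3,fy=3,interpolation=2)[:,:,::-1])
ctrl.grab_frame("scene")
for n in "tape_roll can needle_box clamp_bar disc_large_circle disc_small_circle disc_broad_rectangle disc_slim_rectangle open_cap round_level".split():
    z={"can":62,"tape_roll":16,"needle_box":16,"clamp_bar":10}.get(n,3)
    for d in ctrl.mark_of("top",n)[:2]: print(n,"top",np.round(d["location"],1),round(d["confidence"],2),px2w("top",d["location"],0 if "disc" not in n else 3).round())
print(ctrl.get_obs()["time_s"])
E
```

```text
['fx', 'fy', 'cx', 'cy', 'extrinsics']
tape_roll top [295.8 249.8] 0.62 [448.  21.   0.]
tape_roll top [201.1 264.9] 0.29 [412. 246.   0.]
can top [151.6 258.7] 0.97 [426. 364.   0.]
needle_box top [198.5 228.1] 0.88 [501. 256.   0.]
needle_box top [468.3 258.8] 0.44 [ 428. -393.    0.]
clamp_bar top [379.9 254.6] 0.75 [ 437. -181.    0.]
disc_large_circle top [157.  214.3] 0.94 [534. 356.   3.]
disc_large_circle top [468.6 256.9] 0.56 [ 432. -393.    3.]
disc_small_circle top [202.  268.7] 0.91 [402. 243.   3.]
disc_broad_rectangle top [427.3 245.8] 0.68 [ 458. -295.    3.]
disc_slim_rectangle top [340.8 252.1] 0.58 [443. -87.   3.]
disc_slim_rectangle top [156.4 214.3] 0.28 [534. 357.   3.]
open_cap top [468.4 258.4] 0.48 [ 429. -393.    0.]
round_level top [251.4 268.8] 0.63 [403. 127.   0.]
0.75
```

View pics/topz.png

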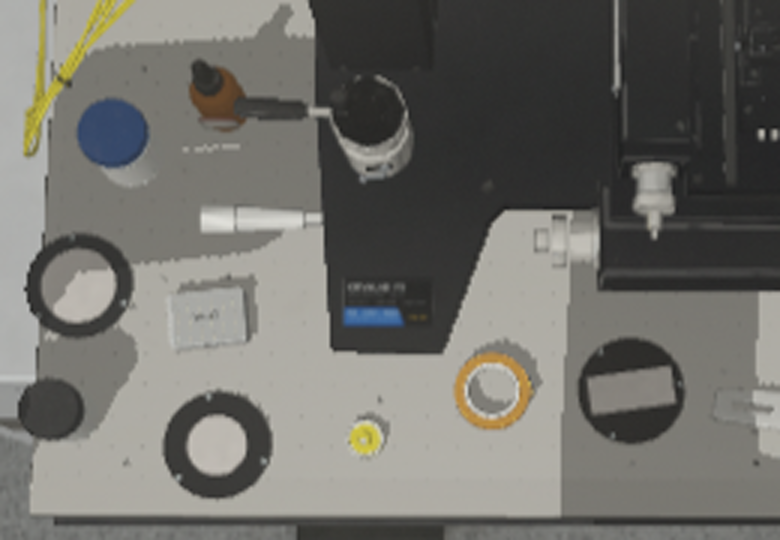

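```bash
python3 - <<'E'
from h import *
def tri(a,b):
    P=[];D=[]
    for n,p in(("top",a),("scene",b)):
        q=px2w(n,p,0);o=campose(n)[1][:3,3];d=(q-o)/np.linalg.norm(q-o);P.append(o);D.append(d)
    A=np.stack([D[0],-D[1]],1);s=np.linalg.lstsq(A,P[1]-P[0],rcond=None)[0]
    x,y=P[0]+s[0]*D[0],P[1]+s[1]*D[1];return ((x+y)/2).round(),round(np.linalg.norm(x-y))
for nm,a,b in[("lknob",(313,200),(363,223)),("rknob",(489,200),(500,312)),("railFR",(476,214),(475,325)),("bluecap",(167,163),(322,163)),("jar",(252,158),(363,175)),("can",(147,256),(247,174)),("stage whitejar",(470,150),(513,228)),("plinthL",(240,237),(300,215))]:
    print(nm,*tri(a,b))
E
python3 -c "
import cv2;f=cv2.imread('pics/scene0.png');cv2.imwrite('pics/s0z.png',cv2.resize(f[140:340,210:470],None,fx=3,fy=3,interpolation=2))"
```

```text
lknob [558. -19.  50.] 3
rknob [ 556. -427.   69.] 1
railFR [ 529. -405.   36.] 1
bluecap [642. 320.  68.] 0
jar [644. 119. 103.] 1
can [426. 358.  59.] 2
stage whitejar [ 640. -354.  174.] 1
plinthL [480. 153.  12.] 5
```

View pics/s0z.png

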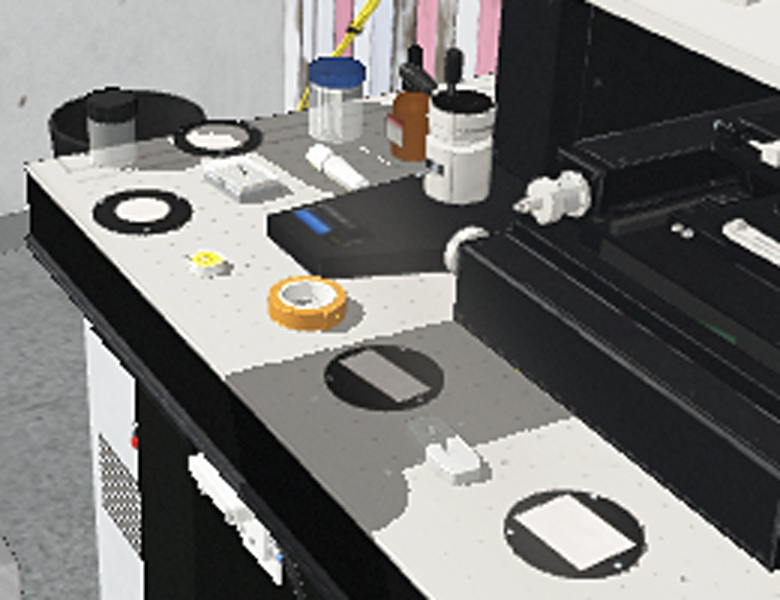

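```bash
python3 -m crank '0 -40 10 0 0 0 87; 0 -40 10 0 0 0 87; 0 -40 10 0 0 0 87; 20 -36 0 0 0 0 87; 30 -28 0 0 0 0 87; 30 -28 0 0 0 0 87;30 -28 0 0 0 0 87;30 -28 0 0 0 0 87'
```

```text
time_s: 1.42
eef_pos: [333.9, 320.0, 252.1]
tool_rot: [-180.0, -0.1, 72.3]
ft_force: [1.5, 0.2, -0.2]
opening: 87.1
```

```bash
python3 -m crank '40 -5 15 0 0 0 87;40 -5 15 0 0 0 87; 0 -5 15 0 0 0 87; 0 0 0 0 0 0 87'; cat >> h.py <<'E'
def look(nm,names=(),zs=None):
    obs=ctrl.get_obs();f=ctrl.grab_frame("wrist");cv2.imwrite(f"pics/{nm}.png",f[:,:,::-1])
    np.savez(f"pics/{nm}.npz",f=f,p=obs["eef_pos"],r=obs["tool_rot"])
    for n in names:
        z=3 if "disc" in n else 0
        for d in ctrl.mark_of("wrist",n)[:2]: print(n,np.round(d["location"],1),round(d["confidence"],2),px2w("wrist",d["location"],z,obs).round(1))
    print(obs["time_s"],obs["eef_pos"].round(1),obs["tool_rot"].round(2),obs["qpos"].round(1))
    return obs,f
E
python3 - <<'E'
from h import *
look("w1",["can","needle_box","disc_large_circle","disc_small_circle","round_level"])
E
```

```text
time_s: 1.75
eef_pos: [418.3, 297.0, 297.9]
tool_rot: [180.0, 0.0, 71.9]
ft_force: [0.3, 1.0, -0.2]
opening: 86.8
can [370.7 186.9] 0.94 [422.9 359.6   0. ]
needle_box [307.9 275.6] 0.76 [506.8 251.7   0. ]
disc_large_circle [391.4 269.1] 0.9 [530.4 355.5   3. ]
disc_large_circle [181.5 234.2] 0.34 [405.7 121.1   3. ]
disc_small_circle [275.  201.6] 0.64 [403.5 244.7   3. ]
round_level [181.7 234.7] 0.63 [406.7 119.8   0. ]
round_level [395.3 269.8] 0.49 [534.  360.2   0. ]
1.75 [418.3 297.  297.9] [1.7995e+02 2.0000e-02 7.1900e+01] [ 3.41e+01  9.80e+00  1.03e+02 -1.00e-01  6.71e+01 -3.78e+01]
```

View pics/w1.png

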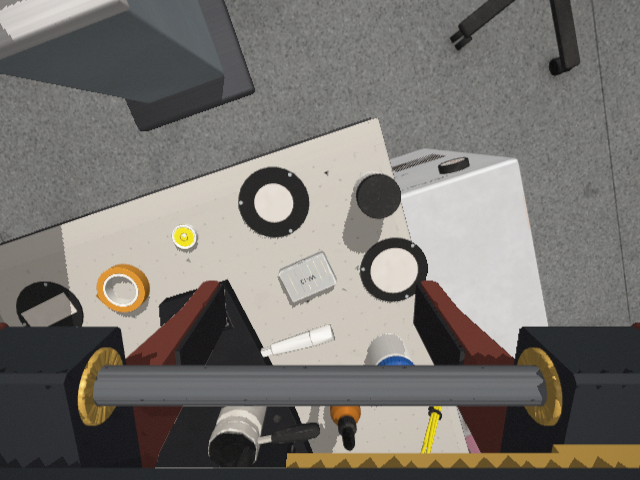

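```bash
cat >> h.py <<'E'
def ortho(nm,z,x0,x1,y0,y1,s=3):
    "image with col = (y1-y)*s, row=(x1-x)*s"
    d=np.load(f"pics/{nm}.npz");obs={"eef_pos":d["p"],"tool_rot":d["r"]}
    w=int((y1-y0)*s);h=int((x1-x0)*s)
    src=np.float32([[0,0],[w,0],[w,h],[0,h]])
    W=[(x1,y1,z),(x1,y0,z),(x0,y0,z),(x0,y1,z)]
    dst=np.float32([w2px("wrist",P,obs) for P in W])
    return cv2.warpPerspective(d["f"],cv2.getPerspectiveTransform(dst,src),(w,h))
def blob(nm,z,x,y,r,test,s=3):
    im=ortho(nm,z,x-r,x+r,y-r,y+r,s);m=test(im.astype(int)).astype(np.uint8)
    m=cv2.morphologyEx(m,cv2.MORPH_OPEN,np.ones((3,3)));m=cv2.morphologyEx(m,cv2.MORPH_CLOSE,np.ones((5,5)))
    cs,_=cv2.findContours(m,cv2.RETR_EXTERNAL,cv2.CHAIN_APPROX_NONE)
    cs=[c for c in cs if cv2.contourArea(c)>150*s*s]
    c0=np.array([r*s,r*s])
    c=min(cs,key=lambda c:np.linalg.norm(c.mean(0)[0]-c0))
    def tow(p): return np.array([x+r-p[1]/s,y+r-p[0]/s])
    h=cv2.convexHull(c)
    e=cv2.fitEllipse(c);b=cv2.minAreaRect(c)
    v=cv2.boxPoints(b);L=[v[1]-v[0],v[2]-v[1]];L=max(L,key=np.linalg.norm)
    ang=np.degrees(np.arctan2(-L[0],-L[1]))%180  # direction of long side in world from x
    print(nm,"ellipse c",tow(e[0]).round(1),"ax",np.round(np.array(e[1])/s,1),"| rect c",tow(b[0]).round(1),"size",np.round(np.array(b[1])/s,1),"longdir",round(ang,1))
    cv2.drawContours(im,[c],-1,(255,0,0),1);return im
dark=lambda i:i.max(2)<75
white=lambda i:i.min(2)>110
E
python3 - <<'E'
from h import *
im=[blob("w1",3,403,245,55,dark),blob("w1",3,532,356,55,dark),blob("w1",62,423,360,45,dark)]
im.append(blob("w1",3,403,245,36,white)); im.append(blob("w1",3,532,356,36,white))
im.append(blob("w1",16,448,21,45,lambda i:(i[...,0]-i[...,2]>40)))
im.append(ortho("w1",16,460,550,205,295))
im=[cv2.resize(i,(200,200)) for i in im]+[np.zeros((200,200,3),np.uint8)]
cv2.imwrite("pics/o1.png",np.vstack([np.hstack(im[:4]),np.hstack(im[4:])])[:,:,::-1])
E
```

```text
w1 ellipse c [404.1 242.4] ax [83.  83.3] | rect c [403.9 242.4] size [83.8 84.2] longdir 104.0
w1 ellipse c [535.9 359.7] ax [80.  98.5] | rect c [537.8 357.3] size [85.  94.8] longdir 173.7
w1 ellipse c [424.5 358.7] ax [45.1 47. ] | rect c [424.3 358.8] size [46.5 45.7] longdir 8.1
w1 ellipse c [404.1 242.3] ax [47.1 47.5] | rect c [404.  242.3] size [47.3 47.3] longdir 90.0
w1 ellipse c [532.9 357.9] ax [60.1 60.6] | rect c [533.  357.8] size [60.7 60.3] longdir 0.0
w1 ellipse c [445.   28.4] ax [61.3 71.5] | rect c [444.4  28.5] size [61.1 70.7] longdir 116.6
```

View pics/o1.png

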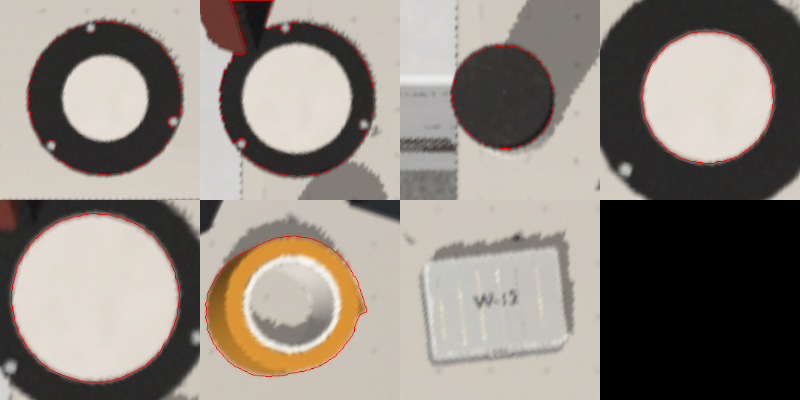

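```bash
python3 -m crank '1 -39 -8 0 0 6 87;1 -39 -14 0 0 6 87;1 -39 -14 0 0 6 87;1 -39 -14 0 0 0 87;1 -39 -14 0 0 0 87;1 -39 -14 0 0 0 87;1 -39 -14 0 0 0 87;0 0 0 0 0 0 87'
python3 - <<'E'
from h import *
look("w2",["tape_roll","disc_slim_rectangle","clamp_bar"])
im=blob("w2",16,448,24,45,lambda i:(i[...,0]-i[...,2]>60)&(i[...,0]>190))
cv2.imwrite("pics/o2.png",im[:,:,::-1])
E
```

```text
time_s: 2.72
eef_pos: [413.5, 26.0, 197.7]
tool_rot: [-179.7, 0.1, 92.0]
ft_force: [-1.6, -0.1, 0.1]
opening: 87.3
tape_roll [316.9 249.7] 0.91 [446.   23.8   0. ]
disc_slim_rectangle [203.3 248.7] 0.8 [448. -87.   3.]
disc_slim_rectangle [539.4 313.2] 0.7 [504.9 253.    3. ]
clamp_bar [419.9 217.7] 0.58 [410.6 121.7   0. ]
clamp_bar [102.3 230.5] 0.56 [ 433.8 -185.1    0. ]
2.7167 [413.5  26.  197.7] [-1.7974e+02  5.0000e-02  9.1980e+01] [ 2.000e+00  8.500e+00  1.199e+02 -1.000e-01  5.190e+01 -8.990e+01]
w2 ellipse c [445.4  25.4] ax [59.4 62.6] | rect c [445.9  25.9] size [60.1 61.8] longdir 135.0
```

View pics/w2.png

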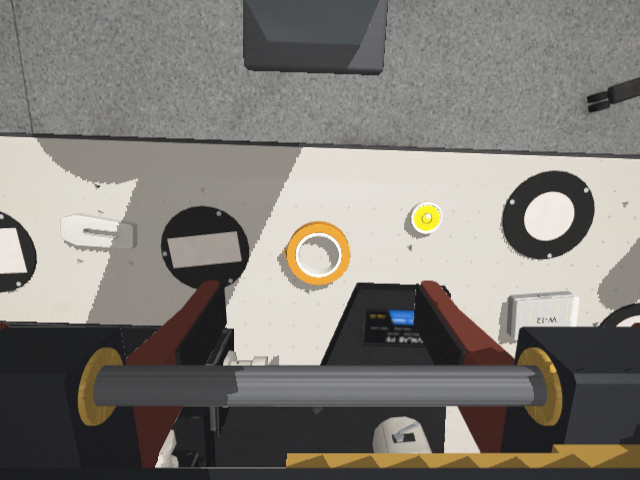

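View pics/o2.png

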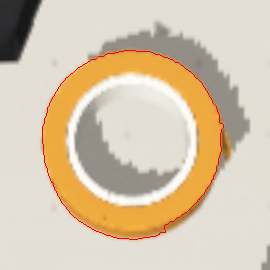

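```bash
python3 -m crank '8 -0.3 -40 0 0 -2 87;8 -0.3 -40 0 0 0 87;8 0 -40 0 0 0 87;8 0 -38 0 0 0 87;0 0 -20 0 0 0 87;0 0 -8 0 0 0 87;0 0 0 0 0 0 87'
```

```text
time_s: 3.5
eef_pos: [458.8, 43.6, 14.6]
tool_rot: [178.6, -0.1, 91.5]
ft_force: [-2.4, -15.5, 24.7]
opening: 87.0
```

```bash
python3 - <<'E'
from h import *
look("w3");print(ctrl.get_obs())
f=ctrl.grab_frame("scene");cv2.imwrite("pics/s3.png",cv2.resize(f[140:340,210:470],None,fx=3,fy=3)[:,:,::-1])
E
```

```text
3.5 [458.8  43.6  14.6] [ 1.7857e+02 -7.0000e-02  9.1450e+01] [  3.9  32.  120.6   0.   26.  -87.5]
{'time_s': 3.55, 'qpos': array([ 3.95714477e+00,  3.18834412e+01,  1.20563723e+02,  5.80548477e-02,
        2.60722668e+01, -8.75261862e+01]), 'qd': array([-0.22292785, -1.75562151,  0.0628214 ,  1.50523222,  0.14048844,
       -0.16092424]), 'effort': array([ 1.86391253e+00, -4.20171869e+01, -1.06062698e+01,  6.25311099e-01,
       -5.37503511e-01, -1.98532344e-02]), 'eef_pos': array([459.08438375,  43.82392772,  15.24755253]), 'tool_rot': array([ 1.78521981e+02, -9.07270767e-02,  9.14326837e+01]), 'ft_force': array([-1.75024635, -4.20840884,  6.67574583]), 'torque': array([-1.03860107,  0.19080952, -0.03992189]), 'opening': 87.2626580976307}
```

View pics/w3.png

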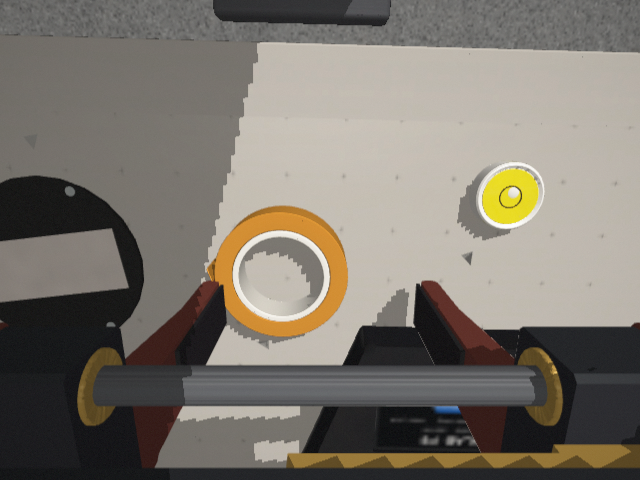

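View pics/s3.png

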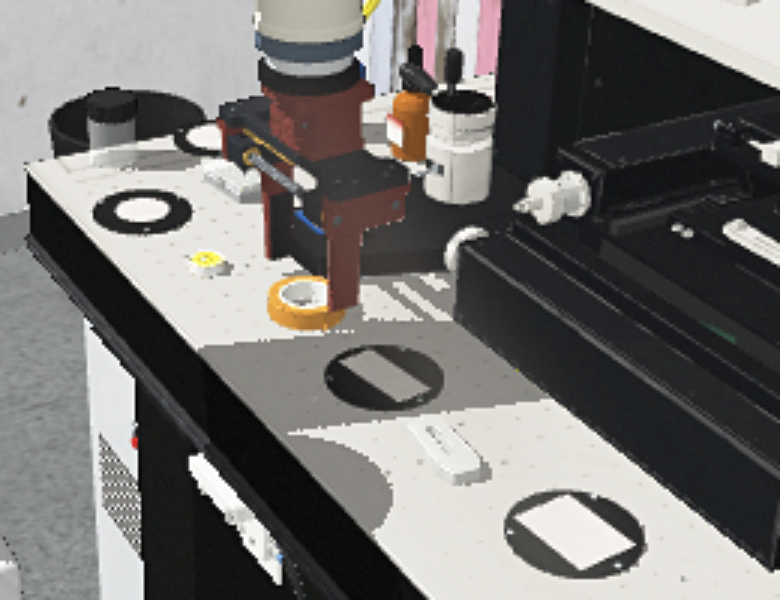

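```bash
python3 -m crank '0 0 15 0 0 0 87;0 0 20 0 0 0 87;-6 -9 10 1.4 0 -1 87;-6 -9 0 0 0 0 87; 0 0 0 0 0 0 87'; python3 - <<'E'
from h import *
look("w4")
im=blob("w4",16,448,24,45,lambda i:(i[...,0]-i[...,2]>60)&(i[...,0]>190))
E
```

```text
time_s: 4.02
eef_pos: [449.9, 32.7, 66.6]
tool_rot: [178.0, -1.6, 91.1]
ft_force: [0.1, 0.2, -0.6]
opening: 86.6
4.0167 [449.9  32.7  66.6] [178.05  -1.57  91.14] [  1.6  24.9 121.6   3.   31.5 -92. ]
w4 ellipse c [445.8  26.5] ax [59.1 61.5] | rect c [446.4  26.4] size [60.  60.3] longdir 119.7
```

```bash
cat > go.py <<'E'
import sys
from h import *
x,y,z,yaw=map(float,sys.argv[1:5])
o=ctrl.get_obs()
Rt=R.from_euler("xyz",[180,0,yaw],degrees=True);Rc=R.from_euler("xyz",o["tool_rot"],degrees=True)
print("at",o["eef_pos"].round(1),o["tool_rot"].round(1),"need",(np.array([x,y,z])-o["eef_pos"]).round(1),"rot",np.degrees((Rt*Rc.inv()).as_rotvec()).round(1),"q",o["qpos"].round(),"F",o["ft_force"].round(1),"open",round(o["opening"],1),"t",round(o["time_s"],1))
E
python3 go.py 446 26 66 90
```

```text
at [450.6  33.1  66.5] [178.   -1.6  91.1] need [-4.6 -7.1 -0.5] rot [-1.6  2.  -1.1] q [  2.  25. 122.   3.  32. -92.] F [ 0.9  0.1 -0.3] open 87.0 t 4.1
```

```bash
python3 -m crank '-4.6 -7 0 -1.6 2 -1.1 87;0 0 0 0 0 0 87;0 0 0 0 0 0 87';python3 go.py 446 26 66 90
```

```text
time_s: 4.32
eef_pos: [446.4, 27.4, 66.4]
tool_rot: [180.0, 0.1, 90.1]
ft_force: [-0.2, 0.6, 0.2]
opening: 87.0
at [446.4  27.4  66.4] [1.80e+02 1.00e-01 9.01e+01] need [-0.4 -1.4 -0.4] rot [ 0.1  0.  -0.1] q [  2.  25. 121.  -0.  34. -88.] F [-0.2  0.6  0.2] open 87.0 t 4.3
```

```bash
python3 -m crank '-0.4 -1.4 -15 0 0 0 87;0 0 -15 0 0 0 87;0 0 -8 0 0 0 87;0 0 0 0 0 0 87';python3 go.py 446 26 5 90
python3 -m crank '0 0 -10 0 0 0 87;0 0 0 0 0 0 87';python3 go.py 446 26 5 90
```

```text
time_s: 4.65
eef_pos: [447.3, 28.0, 26.5]
tool_rot: [179.8, -0.0, 90.3]
ft_force: [-0.6, -0.7, -1.1]
opening: 87.6
at [447.3  28.   26.5] [179.8  -0.   90.3] need [ -1.3  -2.  -21.5] rot [-0.   0.2 -0.3] q [  2.  30. 121.   0.  28. -88.] F [-0.6 -0.7 -1.1] open 87.6 t 4.7
time_s: 4.82
eef_pos: [446.9, 28.5, 15.8]
tool_rot: [179.8, -0.0, 90.4]
ft_force: [0.5, 0.3, -0.7]
opening: 87.3
at [446.9  28.5  15.8] [179.8  -0.   90.4] need [ -0.9  -2.5 -10.8] rot [-0.   0.2 -0.4] q [  2.  32. 121.   0.  27. -88.] F [ 0.5  0.3 -0.7] open 87.3 t 4.8
```

```bash
python3 -m crank '-0.9 -3 -6 0 0 0 87;0 0 0 0 0 0 87';python3 go.py 446 26 5 90
python3 -m crank '0 0 -4 0 0 0 87;0 0 0 0 0 0 87';python3 go.py 446 26 4 90;python3 - <<'E'
from h import *
look("w5")
E
```

```text
time_s: 4.98
eef_pos: [446.1, 25.6, 9.8]
tool_rot: [179.8, -0.0, 90.4]
ft_force: [-1.2, 1.1, 0.0]
opening: 86.8
at [446.1  25.6   9.8] [179.8  -0.   90.4] need [-0.1  0.4 -4.8] rot [-0.   0.2 -0.4] q [  2.  32. 121.   0.  26. -89.] F [-1.2  1.1  0. ] open 86.8 t 5.0
time_s: 5.15
eef_pos: [446.5, 25.5, 6.0]
tool_rot: [179.8, -0.1, 90.4]
ft_force: [-0.9, -0.2, 0.0]
opening: 87.1
at [446.5  25.5   6. ] [ 1.798e+02 -1.000e-01  9.040e+01] need [-0.5  0.5 -2. ] rot [-0.1  0.2 -0.4] q [  2.  33. 121.   0.  26. -89.] F [-0.9 -0.2  0. ] open 87.1 t 5.2
5.15 [446.5  25.5   6. ] [ 1.7976e+02 -5.0000e-02  9.0420e+01] [ 1.700e+00  3.270e+01  1.215e+02  1.000e-01  2.560e+01 -8.880e+01]
```

View pics/w5.png

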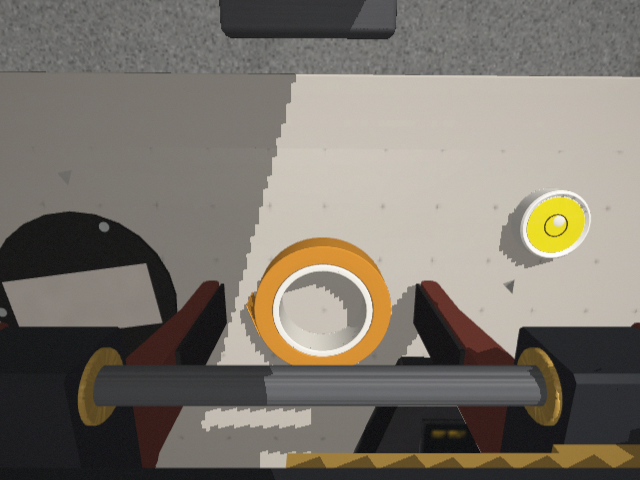

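```bash
python3 -m crank '0 0 -1.5 0 0 0 70;0 0 0 0 0 0 55;0 0 0 0 0 0 55;0 0 0 0 0 0 55;0 0 0 0 0 0 55;0 0 0 0 0 0 55;0 0 0 0 0 0 55;0 0 0 0 0 0 55' 15;python3 go.py 446 26 4 90;python3 - <<'E'
from h import *
o,f=look("w6");print(w2px("wrist",o["eef_pos"],o))
blob("w6",16,448,24,45,lambda i:(i[...,0]-i[...,2]>60)&(i[...,0]>190))
E
```

```text
time_s: 5.87
eef_pos: [447.6, 25.5, 5.7]
tool_rot: [179.6, -0.1, 90.4]
ft_force: [0.2, 0.1, 0.2]
opening: 58.8
at [447.6  25.5   5.7] [ 1.796e+02 -1.000e-01  9.040e+01] need [-1.6  0.5 -1.7] rot [-0.1  0.4 -0.4] q [  2.  33. 121.   0.  25. -89.] F [0.2 0.1 0.2] open 58.8 t 5.9
5.8667 [447.6  25.5   5.7] [ 1.7962e+02 -6.0000e-02  9.0410e+01] [ 1.700e+00  3.280e+01  1.214e+02  1.000e-01  2.540e+01 -8.880e+01]
[320.45865573 301.86085354]
w6 ellipse c [445.4  24.2] ax [51.4 56.3] | rect c [444.1  22.4] size [52.1 61.5] longdir 151.2
```

View pics/w6.png

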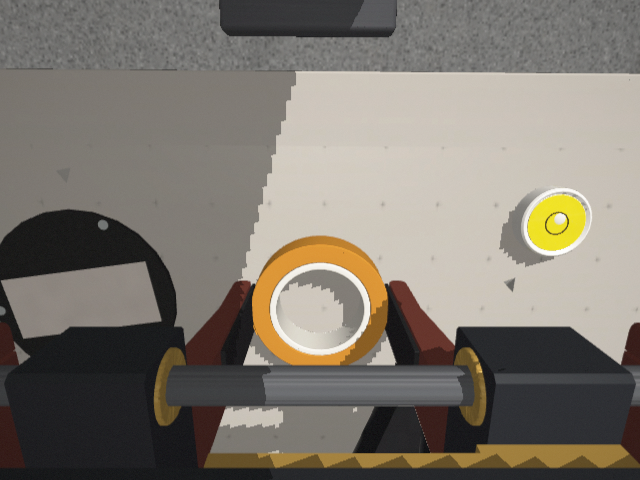

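```bash
python3 -m crank '0 0 10 0 0 0 55;0 0 20 0 0 0 55;0 0 30 0 0 0 55;0 0 30 0 0 0 55;0 0 20 0 0 0 55;0 0 0 0 0 0 55';python3 - <<'E'
from h import *
o={"eef_pos":np.array([447,25.5,5.2]),"tool_rot":[179.7,-.1,90.4]}
print(px2w("wrist",(320,309),16,o))
o,f=look("w7")
E
python3 go.py 533 358 110 90
```

```text
time_s: 6.42
eef_pos: [444.7, 25.4, 121.3]
tool_rot: [180.0, -0.0, 90.4]
ft_force: [1.5, -0.4, -0.8]
opening: 58.6
[445.42872771  25.25365924  16.        ]
6.4167 [444.7  25.4 121.3] [ 1.7995e+02 -5.0000e-02  9.0410e+01] [ 1.700e+00  1.880e+01  1.197e+02  1.000e-01  4.150e+01 -8.880e+01]
at [444.3  25.4 120. ] [180.   -0.   90.4] need [ 88.7 332.6 -10. ] rot [-0.   0.  -0.4] q [  2.  19. 120.   0.  41. -89.] F [ 0.1  0.1 -0.1] open 58.7 t 6.5
```

View pics/w7.png

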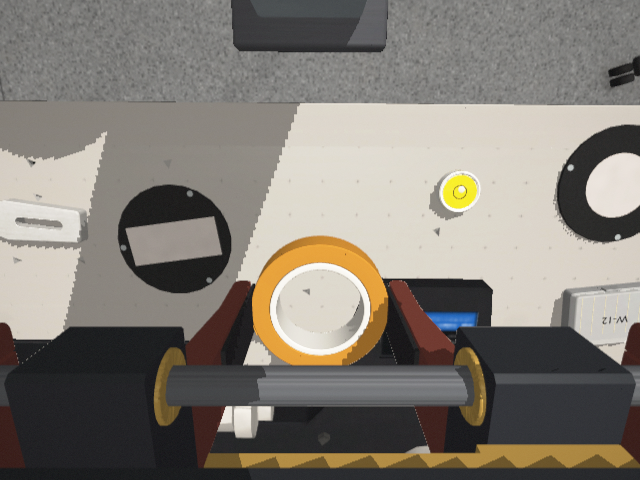

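```bash
python3 -m crank '4 15 0 0 0 0 55;8 30 0 0 0 0 55;9 34 0 0 0 0 55;9 34 0 0 0 0 55;9 34 0 0 0 0 55;9 34 0 0 0 0 55;9 34 0 0 0 0 55;9 34 0 0 0 0 55;8 30 0 0 0 0 55;7 30 0 0 0 0 55;5 16 0 0 0 0 55;0 0 0 0 0 0 55';python3 go.py 534.5 358 110 90
```

```text
time_s: 7.47
eef_pos: [523.3, 363.2, 106.4]
tool_rot: [-179.1, 0.4, 90.1]
ft_force: [-0.4, -0.4, -0.6]
opening: 58.8
at [523.3 363.2 106.4] [-179.1    0.4   90.1] need [11.2 -5.2  3.6] rot [ 0.4 -0.9 -0.1] q [ 34.  34.  95.   0.  52. -57.] F [-0.4 -0.4 -0.6] open 58.8 t 7.5
```

```bash
python3 -m crank '11 -5 -20 0.4 -0.9 0 55;0 0 -20 0 0 0 55;0 0 0 0 0 0 55';python3 go.py 534.5 358 45 90;python3 - <<'E'
from h import *
look("w8")
cv2.imwrite("pics/o8.png",ortho("w8",3,480,590,300,410,4)[:,:,::-1])
E
```

```text
time_s: 7.72
eef_pos: [532.4, 357.7, 61.9]
tool_rot: [-179.9, 0.1, 90.3]
ft_force: [-1.3, -0.8, -0.1]
opening: 58.7
at [532.4 357.7  61.9] [-1.799e+02  1.000e-01  9.030e+01] need [  2.1   0.3 -16.9] rot [ 0.1 -0.1 -0.3] q [ 33.  37.  96.   0.  47. -57.] F [-1.3 -0.8 -0.1] open 58.7 t 7.7
7.7167 [532.4 357.7  61.9] [-1.7989e+02  7.0000e-02  9.0330e+01] [ 32.8  37.4  95.9   0.   46.9 -57.5]
```

View pics/w8.png

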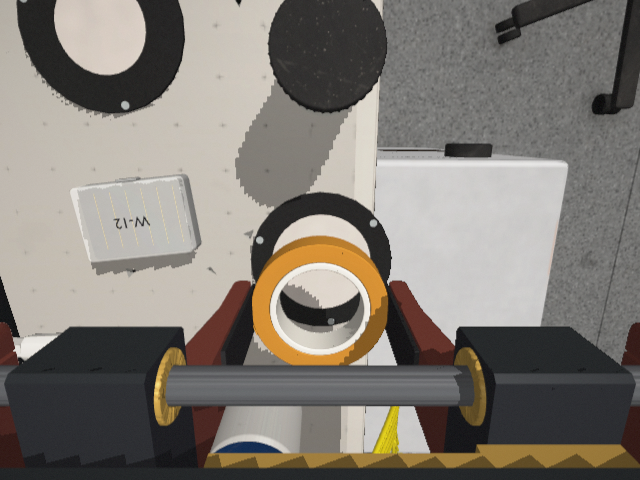

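```bash
cat >> h.py <<'E'
def circ(pts):
    A=np.c_[2*np.array(pts),np.ones(len(pts))];b=(np.array(pts)**2).sum(1)
    s=np.linalg.lstsq(A,b,rcond=None)[0];return s[:2].round(1),round(float(np.sqrt(s[2]+s[0]**2+s[1]**2)),1)
def ob(nm):
    d=np.load(f"pics/{nm}.npz");return {"eef_pos":d["p"],"tool_rot":d["r"]}
E
python3 - <<'E'
from h import *
o=ob("w8")
print(circ([px2w("wrist",p,3,o)[:2] for p in((260,240.5),(373.5,223),(331,321.5))]))
z=o["eef_pos"][2]+10.8; print("tape",px2w("wrist",(320,309),z,o))
f=np.load("pics/w8.npz")["f"];cv2.imwrite("pics/z8.png",cv2.resize(f[180:380,220:420],None,fx=3,fy=3)[:,:,::-1])
E
```

```text
(array([533.1, 358.4]), 39.7)
tape [530.89810642 357.52106278  72.67103459]
```

View pics/z8.png

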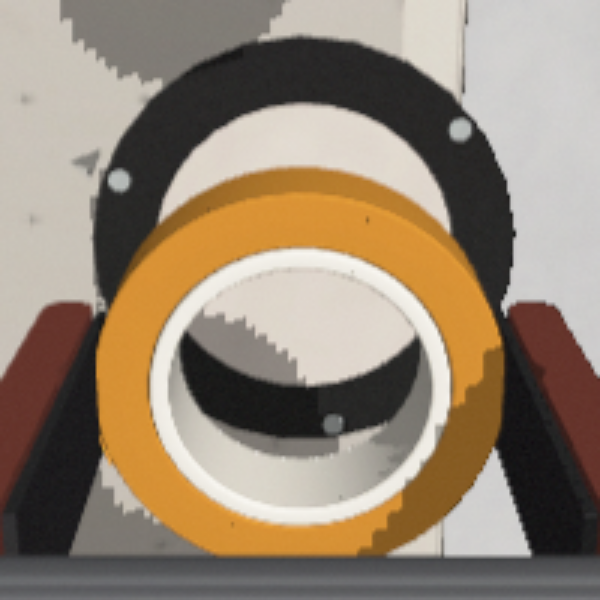

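```bash
python3 -m crank '2 0.6 -14 0.1 0 -0.3 55;0 0 -14 0 0 0 55;0 0 -8 0 0 0 55;0 0 0 0 0 0 55';python3 go.py 534.5 358.4 9 90;python3 - <<'E'
from h import *
print(look("w9")[0]["eef_pos"])
f=np.load("pics/w9.npz")["f"];cv2.imwrite("pics/z9.png",cv2.resize(f[180:380,220:420],None,fx=3,fy=3)[:,:,::-1])
E
```

```text
time_s: 8.1
eef_pos: [534.6, 356.0, 26.7]
tool_rot: [-179.9, -0.0, 89.9]
ft_force: [-0.2, -0.7, -0.4]
opening: 58.6
at [534.6 356.   26.7] [-179.9   -0.    89.9] need [ -0.1   2.4 -17.7] rot [-0.  -0.1  0.1] q [ 33.  40.  96.   0.  44. -57.] F [-0.2 -0.7 -0.4] open 58.6 t 8.1
8.1 [534.6 356.   26.7] [-1.7988e+02 -1.0000e-02  8.9920e+01] [ 32.6  40.4  96.1   0.1  43.6 -57.4]
[534.59293329 356.04140889  26.6791644 ]
```

View pics/z9.png

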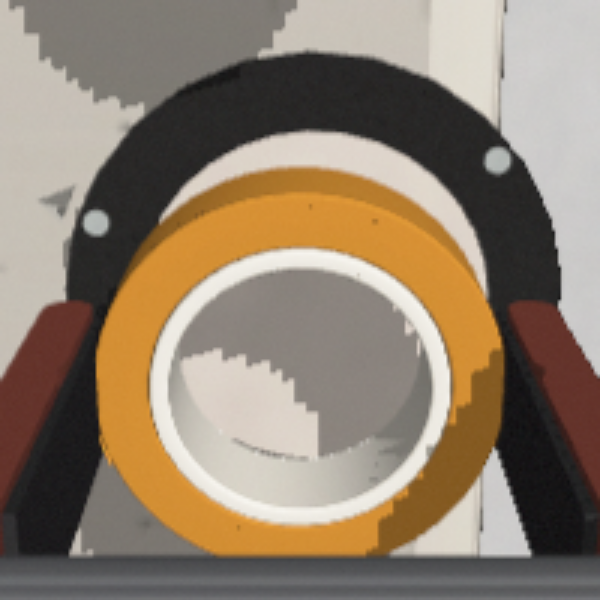

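```bash
python3 -m crank '0 2.6 -7 0 0 0 55;0 0 -4 0 0 0 55;0 0 0 0 0 0 55';python3 go.py 534.5 358.4 9 90;python3 - <<'E'
from h import *
look("w10")
f=np.load("pics/w10.npz")["f"];cv2.imwrite("pics/z10.png",cv2.resize(f[180:380,220:420],None,fx=3,fy=3)[:,:,::-1])
E
```

```text
time_s: 8.4
eef_pos: [535.8, 359.4, 17.2]
tool_rot: [180.0, -0.1, 89.9]
ft_force: [-0.3, -0.7, -0.2]
opening: 59.1
at [535.8 359.4  17.2] [ 1.80e+02 -1.00e-01  8.99e+01] need [-1.3 -1.  -8.2] rot [-0.1  0.   0.1] q [ 33.  41.  96.   0.  43. -57.] F [-0.3 -0.7 -0.2] open 59.1 t 8.4
8.4 [535.8 359.4  17.2] [ 1.7997e+02 -1.0000e-01  8.9910e+01] [ 32.8  41.3  95.8   0.1  42.7 -57.2]
```

View pics/z10.png

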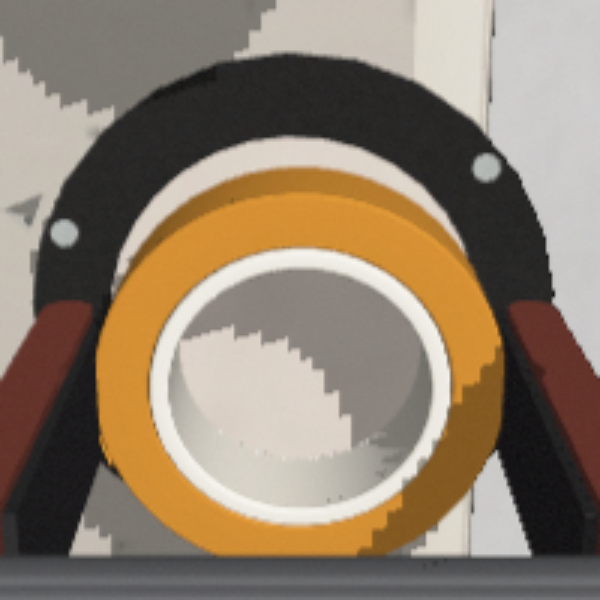

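```bash
python3 -m crank '-1.2 -1 -4 0 0 0 55;0 0 0 0 0 0 55;0 0 0 0 0 0 55';python3 go.py 534.5 358.4 9 90;python3 - <<'E'
from h import *
look("w11")
f=np.load("pics/w11.npz")["f"];cv2.imwrite("pics/z11.png",cv2.resize(f[180:380,220:420],None,fx=3,fy=3)[:,:,::-1])
E
```

```text
time_s: 8.7
eef_pos: [535.0, 359.0, 14.0]
tool_rot: [179.9, -0.2, 89.9]
ft_force: [-0.7, 0.3, 1.1]
opening: 58.4
at [535. 359.  14.] [179.9  -0.2  89.9] need [-0.5 -0.6 -5. ] rot [-0.2  0.1  0.1] q [ 33.  42.  96.   0.  42. -57.] F [-0.7  0.3  1.1] open 58.4 t 8.7
8.7 [535. 359.  14.] [ 1.7989e+02 -1.5000e-01  8.9930e+01] [ 32.8  41.5  96.1   0.1  42.2 -57.2]
```

View pics/z11.png

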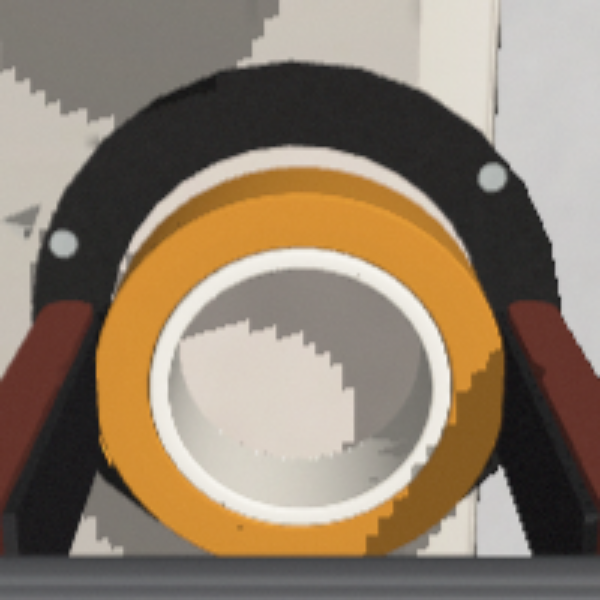

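```bash
cat >> h.py <<'E'
def shift(nm):
    pass
E
python3 - <<'E'
from h import *
a=ob("w8");b=ob("w11")
A=[px2w("wrist",p,3,a)[:2] for p in((260,240.5),(373.5,223))]
B=[px2w("wrist",(220+x/3,180+y/3),3,b)[:2] for x,y in((63,243),(492,178))]
print(A,B,np.mean(np.array(B)-A,axis=0), px2w("wrist",(320,309),b["eef_pos"][2]+10.8,b))
E
```

```text
[array([519.03350004, 321.34009521]), array([507.89814762, 389.09512486])] [array([518.68610393, 321.06247449]), array([508.12112901, 388.98570258])] [-0.06220736 -0.1935215 ] [533.47610252 358.74149955  24.81043088]
```

```bash
python3 -m crank '-0.4 -0.5 -3 0 0 0 55;0 0 0 0 0 0 55';python3 go.py 534.5 358.4 9 90;python3 -m crank '0 0 -2.5 0 0 0 55;0 0 0 0 0 0 55';python3 go.py 534.5 358.4 9 90
```

```text
time_s: 8.92
eef_pos: [534.5, 358.5, 11.0]
tool_rot: [179.9, -0.2, 89.9]
ft_force: [-0.5, 0.5, -0.2]
opening: 58.8
at [534.5 358.5  11. ] [179.9  -0.2  89.9] need [-0.  -0.1 -2. ] rot [-0.2  0.1  0.1] q [ 33.  42.  96.   0.  42. -57.] F [-0.5  0.5 -0.2] open 58.8 t 8.9
time_s: 9.08
eef_pos: [534.9, 358.7, 8.6]
tool_rot: [179.8, -0.2, 89.9]
ft_force: [0.8, 0.1, -0.4]
opening: 58.8
at [534.9 358.7   8.6] [179.8  -0.2  89.9] need [-0.4 -0.3  0.4] rot [-0.2  0.2  0.1] q [ 33.  42.  96.   0.  42. -57.] F [ 0.8  0.1 -0.4] open 58.8 t 9.1
```

```bash
python3 -m crank '-0.3 -0.3 -1 0 0 0 55;0 0 0 0 0 0 55';python3 go.py 534.5 358.4 9 90;python3 -m crank '0 0 -0.8 0 0 0 55;0 0 0 0 0 0 55';python3 go.py 534.5 358.4 9 90
```

```text
time_s: 9.25
eef_pos: [535.2, 358.8, 8.6]
tool_rot: [179.8, -0.2, 89.9]
ft_force: [-0.9, -0.4, -0.1]
opening: 58.7
at [535.2 358.8   8.6] [179.8  -0.2  89.9] need [-0.7 -0.4  0.4] rot [-0.2  0.2  0.1] q [ 33.  42.  96.   0.  42. -57.] F [-0.9 -0.4 -0.1] open 58.7 t 9.2
time_s: 9.42
eef_pos: [535.4, 358.9, 8.5]
tool_rot: [179.8, -0.2, 89.9]
ft_force: [-0.0, 0.3, -1.1]
opening: 59.1
at [535.4 358.9   8.5] [179.8  -0.2  89.9] need [-0.9 -0.5  0.5] rot [-0.2  0.2  0.1] q [ 33.  42.  96.   0.  42. -57.] F [-0.   0.3 -1.1] open 59.1 t 9.4
```

```bash
python3 -m crank '-0.7 -0.4 -1.5 0 0 0 55;0 0 0 0 0 0 55';python3 go.py 534.5 358.4 8 90;python3 - <<'E'
from h import *
look("w12")
f=np.load("pics/w12.npz")["f"];cv2.imwrite("pics/z12.png",cv2.resize(f[180:380,220:420],None,fx=3,fy=3)[:,:,::-1])
f=ctrl.grab_frame("scene");cv2.imwrite("pics/s12.png",cv2.resize(f[140:240,210:340],None,fx=6,fy=6)[:,:,::-1])
E
```

```text
time_s: 9.58
eef_pos: [535.7, 359.1, 8.7]
tool_rot: [179.6, -0.3, 89.9]
ft_force: [-0.3, -0.4, -0.9]
opening: 58.9
at [535.7 359.1   8.7] [179.6  -0.3  89.9] need [-1.2 -0.7 -0.7] rot [-0.3  0.4  0.1] q [ 33.  42.  96.   0.  41. -57.] F [-0.3 -0.4 -0.9] open 58.9 t 9.6
9.5833 [535.7 359.1   8.7] [179.64  -0.31  89.93] [ 32.7  41.9  96.2   0.1  41.4 -57.3]
```

View pics/z12.png

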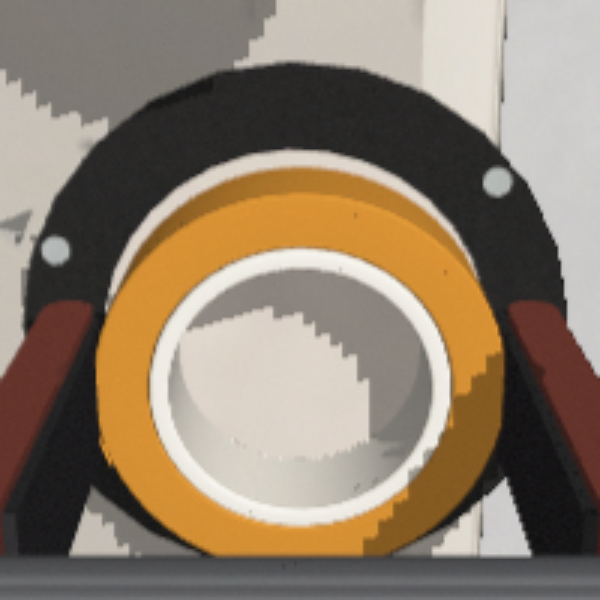

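View pics/s12.png

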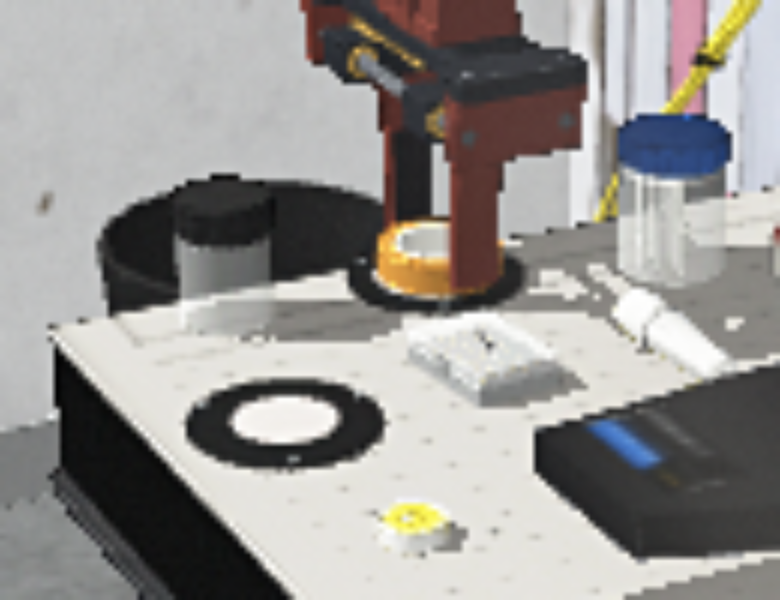

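```bash
python3 -m crank '-1.2 -0.6 2.5 -0.3 0.4 0 55;0 0 0 0 0 0 55;0 0 0 0 0 0 55';python3 go.py 534.5 358.4 8 90
```

```text
time_s: 9.93
eef_pos: [533.8, 358.0, 10.2]
tool_rot: [-179.8, 0.1, 89.9]
ft_force: [0.0, -0.6, -0.4]
opening: 58.5
at [533.8 358.   10.2] [-1.798e+02  1.000e-01  8.990e+01] need [ 0.7  0.4 -2.2] rot [ 0.1 -0.2  0.1] q [ 33.  42.  96.   0.  42. -57.] F [ 0.  -0.6 -0.4] open 58.5 t 9.9
```

```bash
python3 -m crank '0.4 0.2 -2 0 0 0 55;0 0 0 0 0 0 55';python3 go.py 534.5 358.4 8 90;python3 - <<'E'
from h import *
look("w13")
f=np.load("pics/w13.npz")["f"];cv2.imwrite("pics/z13.png",cv2.resize(f[180:380,220:420],None,fx=3,fy=3)[:,:,::-1])
E
```

```text
time_s: 10.1
eef_pos: [534.2, 358.2, 8.1]
tool_rot: [-179.8, 0.1, 89.9]
ft_force: [-0.8, -0.7, 1.4]
opening: 59.0
at [534.2 358.2   8.1] [-1.798e+02  1.000e-01  8.990e+01] need [ 0.3  0.2 -0.1] rot [ 0.1 -0.2  0.1] q [ 33.  42.  96.   0.  42. -57.] F [-0.8 -0.7  1.4] open 59.0 t 10.1
10.1 [534.2 358.2   8.1] [-1.7983e+02  8.0000e-02  8.9930e+01] [ 32.8  42.1  95.9   0.   42.1 -57.2]
```

View pics/z13.png

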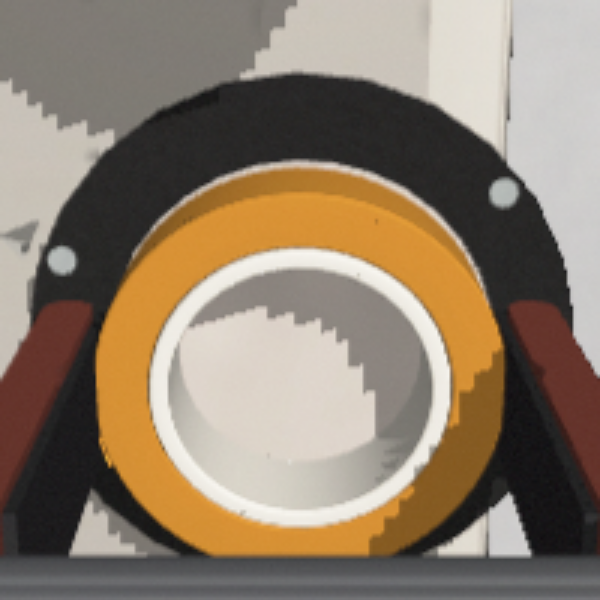

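```bash
python3 -m crank '0.2 0.2 -0.7 0 0 0 59;0 0 0 0 0 0 61;0 0 0 0 0 0 63;0 0 0 0 0 0 68;0 0 0 0 0 0 75;0 0 0 0 0 0 87;0 0 0 0 0 0 87;0 0 0 0 0 0 87'; python3 go.py 534.5 358.4 8 90
python3 -m crank '0 0 10 0 0 0 87;0 0 20 0 0 0 87;0 0 30 0 0 0 87;0 0 40 0 0 0 87;0 0 40 0 0 0 87;0 0 0 0 0 0 87'; python3 - <<'E'
from h import *
look("w14")
im=blob("w14",19,533,358,45,lambda i:(i[...,0]-i[...,2]>60)&(i[...,0]>190))
cv2.imwrite("pics/o14.png",np.hstack([im,ortho("w14",19,480,590,310,410)[:270]])[:,:,::-1])
E
```

```text
time_s: 10.82
eef_pos: [533.9, 357.9, 6.8]
tool_rot: [-179.8, 0.1, 89.9]
ft_force: [-0.1, 0.1, 0.1]
opening: 86.6
at [533.9 357.9   6.8] [-1.798e+02  1.000e-01  8.990e+01] need [0.6 0.5 1.2] rot [ 0.1 -0.2  0.1] q [ 33.  42.  96.   0.  42. -57.] F [-0.1  0.1  0.1] open 86.6 t 10.8
time_s: 11.32
eef_pos: [530.9, 356.1, 151.9]
tool_rot: [-179.4, 0.4, 89.9]
ft_force: [1.2, 1.2, 0.9]
opening: 87.2
11.3167 [530.9 356.1 151.9] [-179.41    0.35   89.94] [ 32.8  30.4  93.7   0.   56.5 -57.2]
w14 ellipse c [532.9 357.8] ax [58.3 59. ] | rect c [532.7 357.8] size [58.7 58.3] longdir 0.0
```

View pics/w14.png

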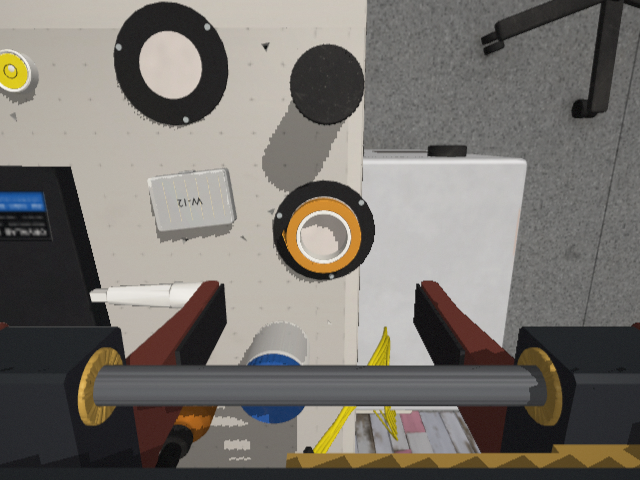

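```bash
python3 -m crank '-18 0 0 0.3 -0.5 0 87;-30 0 0 0 0 0 87;-35 1 0 0 0 0 87;-22 1 0 0 0 0 87;0 0 0 0 0 0 87;0 0 0 0 0 0 87'; python3 go.py 424.5 358.7 36 90
python3 - <<'E'
from h import *
look("w15",["can"])
im=blob("w15",62,424,359,45,dark)
cv2.imwrite("pics/o15.png",im[:,:,::-1])
E
```

```text
time_s: 11.87
eef_pos: [420.8, 355.4, 149.3]
tool_rot: [-179.9, 0.1, 89.8]
ft_force: [-0.2, 0.7, -0.5]
opening: 87.4
at [420.8 355.4 149.3] [-1.799e+02  1.000e-01  8.980e+01] need [   3.7    3.3 -113.3] rot [ 0.1 -0.1  0.2] q [ 39.  24. 106.  -0.  51. -51.] F [-0.2  0.7 -0.5] open 87.4 t 11.9
can [324.9 233.7] 0.6 [425.5 359.1   0. ]
11.8667 [420.8 355.4 149.3] [-1.7988e+02  1.2000e-01  8.9830e+01] [ 39.   23.8 105.8  -0.   50.6 -50.9]
w15 ellipse c [423.9 359.3] ax [45.4 48. ] | rect c [423.8 359.2] size [48.1 45.4] longdir 10.3
```

View pics/w15.png

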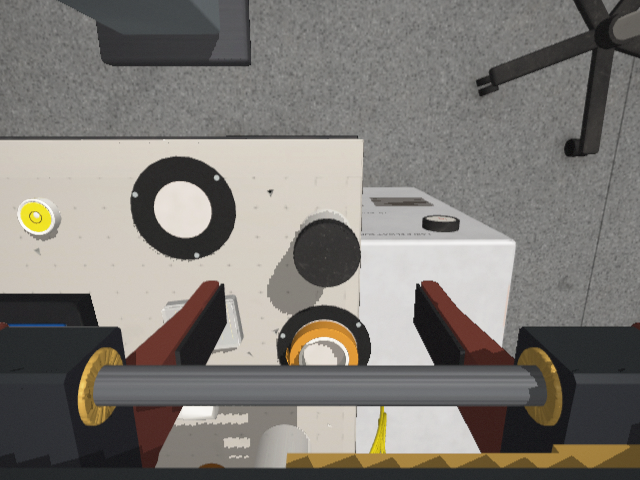

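View pics/o15.png

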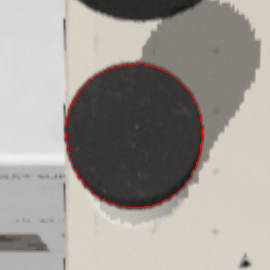

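```bash
python3 -m crank '3.5 3.5 -15 0 0 0 87;0 0 -22 0 0 0 87;0 0 -15 0 0 0 87;0 0 0 0 0 0 87'; python3 go.py 424.6 359.3 36 90
```

```text
time_s: 12.3
eef_pos: [431.8, 360.6, 96.4]
tool_rot: [179.8, -0.1, 89.6]
ft_force: [-0.2, -0.8, -0.5]
opening: 87.1
at [431.8 360.6  96.4] [ 1.798e+02 -1.000e-01  8.960e+01] need [ -7.2  -1.3 -60.4] rot [-0.1  0.2  0.4] q [ 39.  29. 106.  -0.  45. -51.] F [-0.2 -0.8 -0.5] open 87.1 t 12.3
```

```bash
python3 -m crank '-7 -1.3 -5 0 0 0.4 87;0 0 -12 0 0 0 87;0 0 0 0 0 0 87'; python3 go.py 424.6 359.3 36 90
python3 -m crank '-1 -1 -10 0 0 0 87;0 0 -10 0 0 0 87;0 0 0 0 0 0 87'; python3 go.py 424.6 359.3 36 90
```

```text
time_s: 12.55
eef_pos: [426.9, 359.3, 78.3]
tool_rot: [179.7, -0.2, 89.9]
ft_force: [-1.2, -0.6, 0.7]
opening: 87.2
at [426.9 359.3  78.3] [179.7  -0.2  89.9] need [ -2.3   0.  -42.3] rot [-0.2  0.3  0.1] q [ 39.  30. 107.  -0.  42. -51.] F [-1.2 -0.6  0.7] open 87.2 t 12.6
time_s: 12.8
eef_pos: [426.6, 358.6, 57.4]
tool_rot: [179.6, -0.2, 89.9]
ft_force: [0.5, -0.2, -0.1]
opening: 87.0
at [426.6 358.6  57.4] [179.6  -0.2  89.9] need [ -2.    0.7 -21.4] rot [-0.2  0.4  0.1] q [ 39.  32. 107.  -0.  40. -51.] F [ 0.5 -0.2 -0.1] open 87.0 t 12.8
```

```bash
python3 -m crank '-2.5 0.5 -10 -0.2 0.4 0 87;0 0 -10 0 0 0 87;0 0 0 0 0 0 87'; python3 go.py 424.6 359.3 36 90
python3 - <<'E'
from h import *
look("w16")
E
```

```text
time_s: 13.05
eef_pos: [424.1, 359.4, 35.7]
tool_rot: [-180.0, -0.0, 89.9]
ft_force: [0.1, 0.5, 0.2]
opening: 87.2
at [424.1 359.4  35.7] [-180.    -0.    89.9] need [ 0.5 -0.1  0.3] rot [-0.  -0.   0.1] q [ 39.  35. 108.   0.  38. -51.] F [0.1 0.5 0.2] open 87.2 t 13.1
13.05 [424.1 359.4  35.7] [-1.7996e+02 -4.0000e-02  8.9940e+01] [ 3.900e+01  3.460e+01  1.076e+02  1.000e-01  3.780e+01 -5.100e+01]
```

View pics/w16.png

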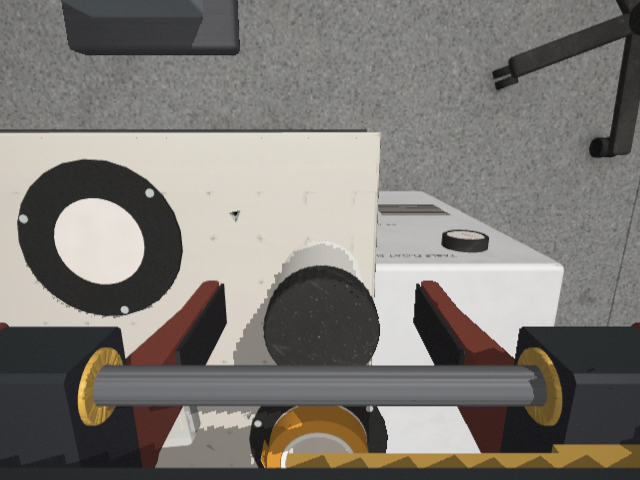

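```bash
python3 -m crank '0 0 0 0 0 0 60;0 0 0 0 0 0 50;0 0 0 0 0 0 46;0 0 0 0 0 0 42;0 0 0 0 0 0 42;0 0 0 0 0 0 42;0 0 0 0 0 0 42;0 0 0 0 0 0 42;0 0 0 0 0 0 42' 15; python3 go.py 424.6 359.3 36 90
python3 -m crank '0 0 12 0 0 0 42;0 0 15 0 0 0 42;0 0 20 0 0 0 42;0 0 20 0 0 0 42;0 0 0 0 0 0 42'; python3 go.py 404.1 242.4 100 90
python3 - <<'E'
from h import *
look("w17")
E
```

```text
time_s: 13.85
eef_pos: [425.1, 360.3, 37.6]
tool_rot: [179.9, -0.1, 90.0]
ft_force: [-0.1, 0.8, -0.8]
opening: 45.5
at [425.1 360.3  37.6] [ 1.799e+02 -1.000e-01  9.000e+01] need [-0.5 -1.  -1.6] rot [-0.1  0.1  0. ] q [ 39.  34. 108.   0.  38. -51.] F [-0.1  0.8 -0.8] open 45.5 t 13.8
time_s: 14.27
eef_pos: [423.8, 359.2, 108.2]
tool_rot: [-179.9, 0.0, 89.9]
ft_force: [0.5, 0.6, -1.1]
opening: 45.2
at [423.8 359.2 108.2] [-179.9    0.    89.9] need [ -19.7 -116.8   -8.2] rot [ 0.  -0.1  0.1] q [ 39.  28. 106.   0.  46. -51.] F [ 0.5  0.6 -1.1] open 45.2 t 14.3
14.2667 [423.8 359.2 108.2] [-179.91    0.     89.95] [ 3.900e+01  2.770e+01  1.064e+02  1.000e-01  4.600e+01 -5.100e+01]
```

View pics/w17.png

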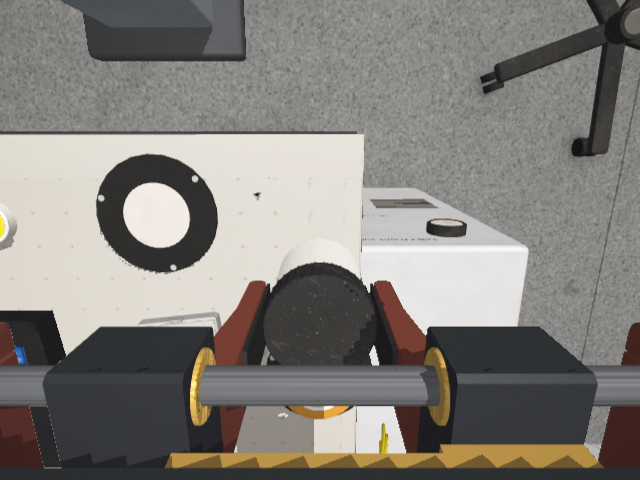

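```bash
cat >> h.py <<'E'
def overlay(nm,out,circles,crop):
    o=ob(nm);f=np.load(f"pics/{nm}.npz")["f"].copy();x0,y0,x1,y1=crop;k=4
    im=cv2.resize(f[y0:y1,x0:x1],None,fx=k,fy=k)
    for (x,y,z,r),col in circles:
        t=np.linspace(0,2*np.pi,90);P=[w2px("wrist",(x+r*np.cos(a),y+r*np.sin(a),z),o) for a in t]
        P=((np.array(P)+.5-[x0,y0])*k).astype(np.int32);cv2.polylines(im,[P],True,col,1)
    cv2.imwrite(f"pics/{out}.png",im[:,:,::-1])
E
python3 - <<'E'
from h import *
o=ob("w17");x,y,z=o["eef_pos"]
overlay("w17","z17",[((x,y,z+25.2,23.5),(255,0,0)),((x+1.5,y,z+25.2,23.5),(0,255,0))],(240,220,400,370))
E
```

```text
(no output)
```

View pics/z17.png

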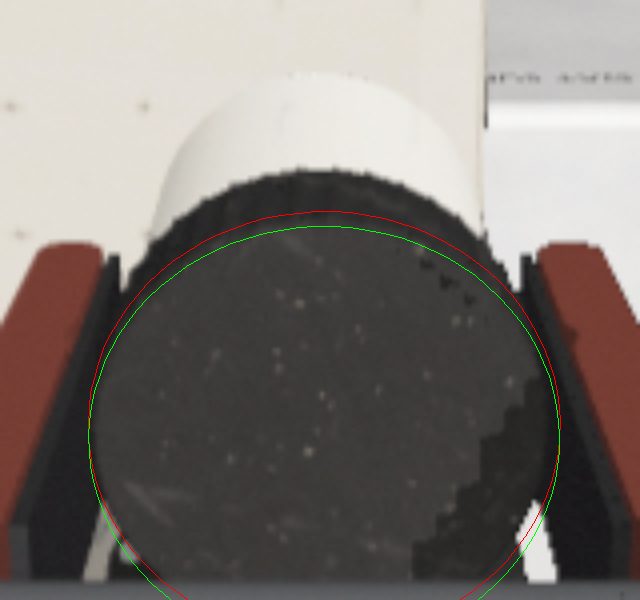

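```bash
python3 -m crank '-3 -15 0 0 0 0 42;-5 -30 0 0 0 0 42;-5 -30 0 0 0 0 42;-4 -25 0 0 0 0 42;-3 -15 0 0 0 0 42;0 0 0 0 0 0 42;0 0 0 0 0 0 42'; python3 go.py 404.1 242.8 40 90
```

```text
time_s: 14.9
eef_pos: [396.3, 234.2, 102.6]
tool_rot: [-179.5, 0.3, 90.1]
ft_force: [0.7, -0.1, -0.7]
opening: 44.9
at [396.3 234.2 102.6] [-179.5    0.3   90.1] need [  7.8   8.6 -62.6] rot [ 0.3 -0.5 -0.1] q [ 29.  22. 118.   0.  40. -61.] F [ 0.7 -0.1 -0.7] open 44.9 t 14.9
```

```bash
python3 -m crank '7 8.5 -12 0.3 -0.5 0 42;0 0 -12 0 0 0 42;0 0 -8 0 0 0 42;0 0 0 0 0 0 42'; python3 go.py 404.1 242.8 40 90
python3 - <<'E'
from h import *
o,_=look("w18");x,y,z=o["eef_pos"]
overlay("w18","z18",[((x,y-.5,z-36.8,23.5),(255,0,0)),((404.1,242.4,3,23.5),(0,255,0))],(240,220,400,370))
E
```

```text
time_s: 15.23
eef_pos: [403.8, 243.9, 68.6]
tool_rot: [180.0, -0.1, 90.0]
ft_force: [-0.2, 0.1, -0.1]
opening: 45.0
at [403.8 243.9  68.6] [ 1.8e+02 -1.0e-01  9.0e+01] need [  0.3  -1.1 -28.6] rot [-0.1  0.  -0. ] q [ 30.  26. 118.   0.  36. -60.] F [-0.2  0.1 -0.1] open 45.0 t 15.2
15.2333 [403.8 243.9  68.6] [ 1.7999e+02 -8.0000e-02  9.0040e+01] [ 2.960e+01  2.640e+01  1.178e+02  1.000e-01  3.580e+01 -6.050e+01]
```

View pics/z18.png

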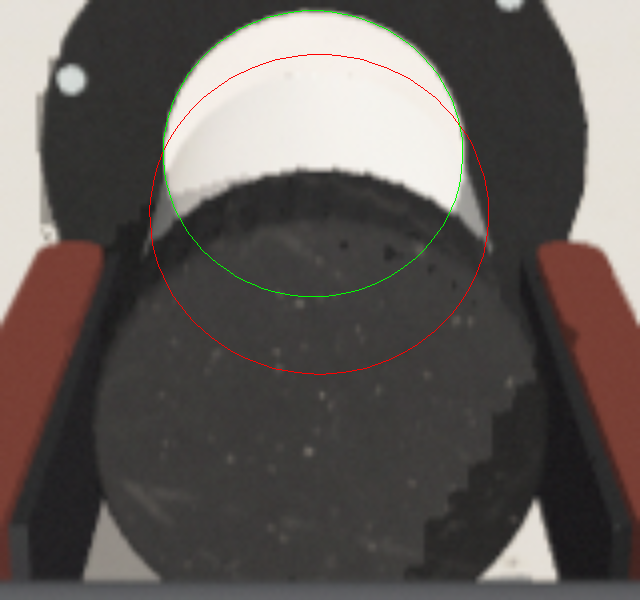

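```bash
python3 -m crank '0.2 -1 -8 0 0 0 42;0 0 -8 0 0 0 42;0 0 -4 0 0 0 42;0 0 0 0 0 0 42'; python3 go.py 404.1 242.8 40 90
```

```text
time_s: 15.62
eef_pos: [404.5, 243.9, 47.7]
tool_rot: [179.9, -0.1, 90.1]
ft_force: [-0.6, -0.1, 0.6]
opening: 45.4
at [404.5 243.9  47.7] [ 1.799e+02 -1.000e-01  9.010e+01] need [-0.4 -1.1 -7.7] rot [-0.1  0.1 -0.1] q [ 30.  29. 118.   0.  33. -61.] F [-0.6 -0.1  0.6] open 45.4 t 15.6
```

```bash
python3 -m crank '-0.4 -1.3 -5 0 0 0 42;0 0 0 0 0 0 42;0 0 0 0 0 0 42'; python3 go.py 404.1 242.8 40 90
python3 - <<'E'
from h import *
o,_=look("w19");x,y,z=o["eef_pos"]
overlay("w19","z19",[((x,y-.5,z-36.8,22.2),(255,0,0)),((404.1,242.4,3,23.5),(0,255,0))],(240,220,400,370))
E
```

```text
time_s: 15.87
eef_pos: [404.0, 242.5, 42.0]
tool_rot: [179.9, -0.1, 90.1]
ft_force: [0.0, 0.4, -1.0]
opening: 44.9
at [404.  242.5  42. ] [ 1.799e+02 -1.000e-01  9.010e+01] need [ 0.1  0.3 -2. ] rot [-0.1  0.1 -0.1] q [ 29.  29. 118.   0.  32. -61.] F [ 0.   0.4 -1. ] open 44.9 t 15.9
15.8667 [404.  242.5  42. ] [ 1.7995e+02 -1.1000e-01  9.0120e+01] [ 2.950e+01  2.940e+01  1.182e+02  1.000e-01  3.220e+01 -6.070e+01]
```

View pics/z19.png

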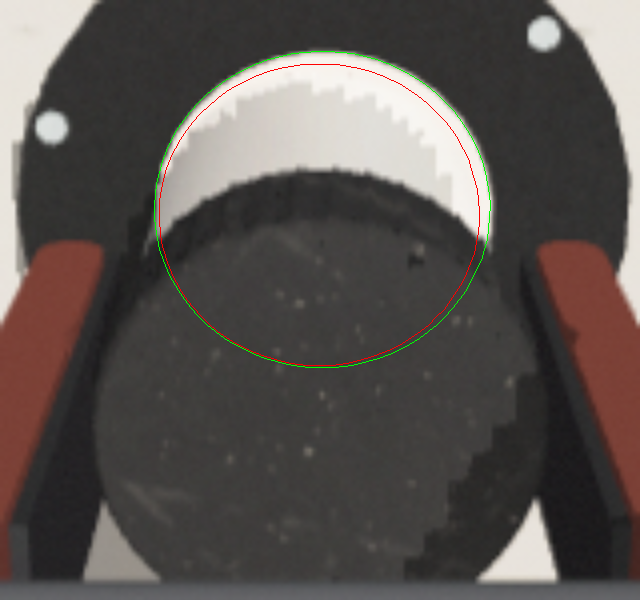

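```bash
python3 -m crank '0 0.4 -1.5 0 0 0 42;0 0 0 0 0 0 42'; python3 go.py 404.1 242.8 40 90; python3 -m crank '0 0 -0.8 0 0 0 42;0 0 0 0 0 0 42'; python3 go.py 404.1 242.8 40 90
python3 - <<'E'
from h import *
o,_=look("w20");x,y,z=o["eef_pos"]
overlay("w20","z20",[((404.1,242.4,3,22.2),(255,0,0)),((404.1,242.4,3,23.5),(0,255,0))],(240,220,400,370))
E
```

```text
time_s: 16.08
eef_pos: [404.1, 242.9, 40.8]
tool_rot: [179.9, -0.1, 90.1]
ft_force: [-0.8, -0.5, 0.2]
opening: 45.6
at [404.1 242.9  40.8] [ 1.799e+02 -1.000e-01  9.010e+01] need [-0.  -0.1 -0.8] rot [-0.1  0.1 -0.1] q [ 30.  30. 118.   0.  32. -61.] F [-0.8 -0.5  0.2] open 45.6 t 16.1
time_s: 16.25
eef_pos: [404.5, 243.1, 40.3]
tool_rot: [179.9, -0.1, 90.1]
ft_force: [0.2, -0.1, -0.4]
opening: 45.3
at [404.5 243.1  40.3] [ 1.799e+02 -1.000e-01  9.010e+01] need [-0.4 -0.3 -0.3] rot [-0.1  0.1 -0.1] q [ 30.  30. 118.   0.  32. -61.] F [ 0.2 -0.1 -0.4] open 45.3 t 16.2
16.25 [404.5 243.1  40.3] [ 1.7987e+02 -1.4000e-01  9.0110e+01] [ 2.950e+01  2.960e+01  1.182e+02  1.000e-01  3.200e+01 -6.070e+01]
```

View pics/z20.png

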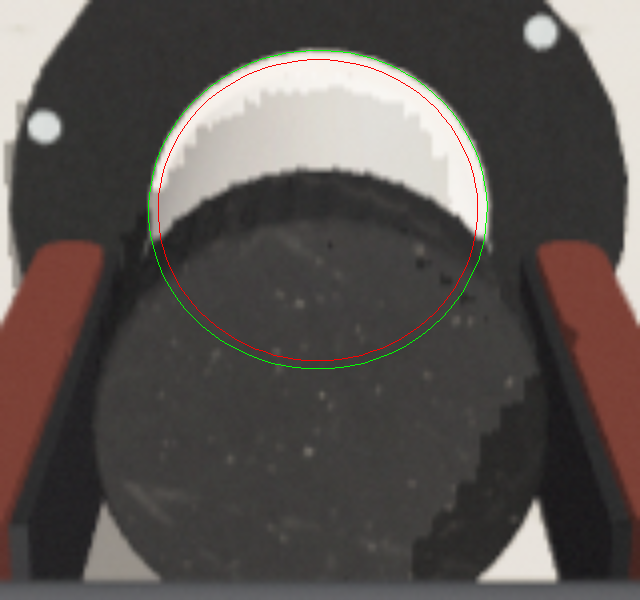

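```bash
python3 -m crank '-0.3 -0.2 -0.8 0 0 0 42;0 0 0 0 0 0 42'; python3 go.py 404.1 242.8 40 90
python3 -m crank '0 0 0 0 0 0 47;0 0 0 0 0 0 49;0 0 0 0 0 0 52;0 0 0 0 0 0 60;0 0 0 0 0 0 75;0 0 0 0 0 0 87;0 0 0 0 0 0 87;0 0 0 0 0 0 87'; python3 go.py 404.1 242.8 40 90
```

```text
time_s: 16.47
eef_pos: [404.9, 243.2, 40.4]
tool_rot: [179.8, -0.2, 90.1]
ft_force: [0.1, 0.3, -0.7]
opening: 45.2
at [404.9 243.2  40.4] [179.8  -0.2  90.1] need [-0.8 -0.4 -0.4] rot [-0.2  0.2 -0.1] q [ 30.  30. 118.   0.  32. -61.] F [ 0.1  0.3 -0.7] open 45.2 t 16.5
time_s: 17.13
eef_pos: [404.8, 243.3, 40.2]
tool_rot: [179.8, -0.2, 90.1]
ft_force: [0.7, -0.1, -0.5]
opening: 81.7
at [404.8 243.3  40.2] [179.8  -0.2  90.1] need [-0.7 -0.5 -0.2] rot [-0.2  0.2 -0.1] q [ 30.  30. 118.   0.  32. -61.] F [ 0.7 -0.1 -0.5] open 81.7 t 17.1
```

```bash
python3 -m crank '0 0 8 0 0 0 87;0 0 15 0 0 0 87;0 0 25 0 0 0 87;0 0 35 0 0 0 87;0 0 35 0 0 0 87;10 0 20 0 0 0 87;0 0 0 0 0 0 87'; python3 go.py 404.1 242.8 40 90
python3 - <<'E'
from h import *
o,_=look("w21")
overlay("w21","z21",[((404.1,242.4,65,23.5),(255,0,0)),((404.1,242.4,3,43),(0,255,0))],(240,160,400,310))
im=blob("w21",65,404,242,45,dark)
E
```

```text
time_s: 17.72
eef_pos: [412.1, 241.7, 185.4]
tool_rot: [-179.9, -0.0, 90.1]
ft_force: [0.9, -0.2, 0.9]
opening: 86.7
at [412.1 241.7 185.4] [-179.9   -0.    90.1] need [  -8.     1.1 -145.4] rot [-0.  -0.1 -0.1] q [ 29.  15. 113.   0.  52. -61.] F [ 0.9 -0.2  0.9] open 86.7 t 17.7
17.7167 [412.1 241.7 185.4] [-1.7993e+02 -3.0000e-02  9.0130e+01] [ 2.890e+01  1.500e+01  1.134e+02  1.000e-01  5.170e+01 -6.130e+01]
w21 ellipse c [392.9 242.2] ax [68.5 69. ] | rect c [393.8 242.3] size [69.  69.3] longdir 90.0
```

View pics/z21.png

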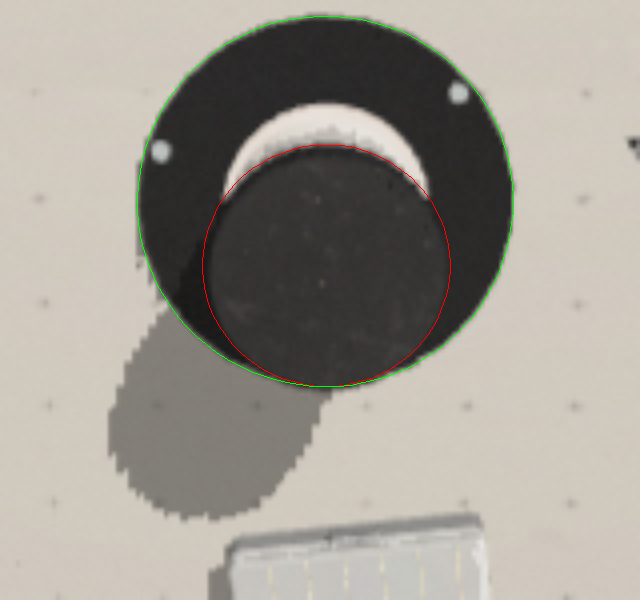

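View pics/w21.png

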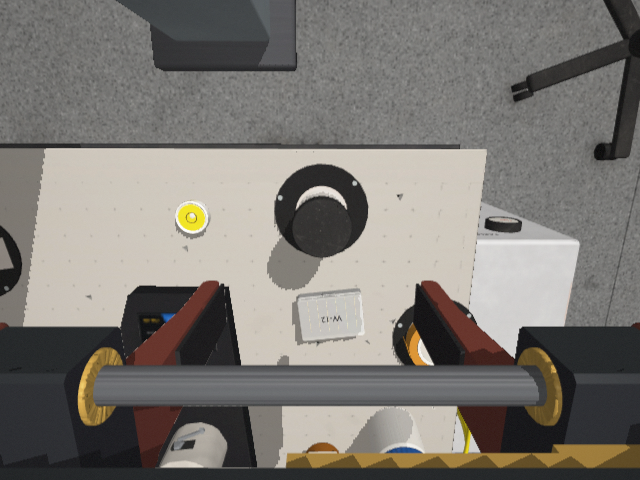

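```bash
python3 - <<'E'
from h import *
im=[cv2.resize(ortho(n,16,455,555,205,305,4),(400,400)) for n in("w21","w14")]
cv2.imwrite("pics/o21.png",np.hstack(im)[:,:,::-1])
E
```

```text
(no output)
```

View pics/o21.png

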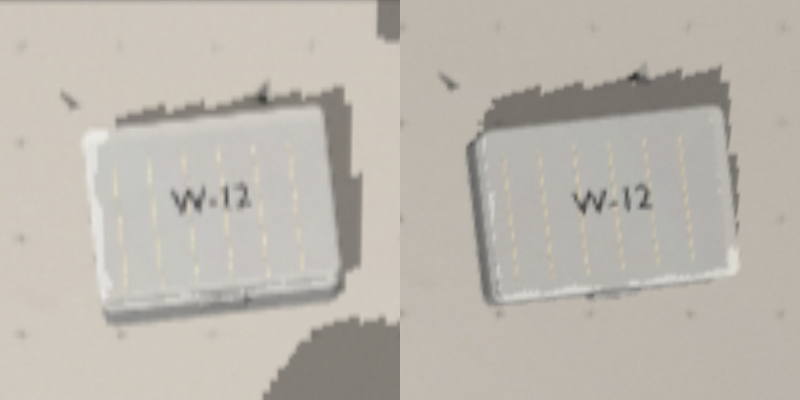

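```bash
python3 -m crank '20 3 -5 0 0 3 87;28 3 -20 0 0 3 87;28 3 -20 0 0 0 87;14 2 -20 0 0 0 87;0 0 -15 0 0 0 87;0 0 0 0 0 0 87;0 0 0 0 0 0 87'; python3 go.py 504 252.5 60 96
```

```text
time_s: 18.35
eef_pos: [498.2, 250.2, 95.4]
tool_rot: [-179.4, 0.1, 96.4]
ft_force: [-0.3, -0.5, 0.8]
opening: 87.1
at [498.2 250.2  95.4] [-1.794e+02  1.000e-01  9.640e+01] need [  5.8   2.3 -35.4] rot [ 0.2 -0.6 -0.4] q [ 25.  29. 106.   0.  45. -71.] F [-0.3 -0.5  0.8] open 87.1 t 18.4
```

```bash
python3 -m crank '5.5 2.2 -15 0.2 -0.6 -0.4 87;0 0 -10 0 0 0 87;0 0 0 0 0 0 87'; python3 go.py 504 252.5 60 96;python3 - <<'E'
from h import *
o,_=look("w22")
cv2.imwrite("pics/o22.png",ortho("w22",16,455,555,205,305,5)[:,:,::-1])
E
```

```text
time_s: 18.6
eef_pos: [501.2, 251.8, 69.6]
tool_rot: [-179.9, 0.1, 96.1]
ft_force: [-0.3, -0.0, 0.1]
opening: 86.7
at [501.2 251.8  69.6] [-1.799e+02  1.000e-01  9.610e+01] need [ 2.8  0.7 -9.6] rot [ 0.1 -0.1 -0.1] q [ 25.  32. 106.  -0.  42. -71.] F [-0.3 -0.   0.1] open 86.7 t 18.6
18.6 [501.2 251.8  69.6] [-1.7986e+02  6.0000e-02  9.6050e+01] [ 25.5  31.6 106.4  -0.   42.1 -70.6]
```

View pics/w22.png

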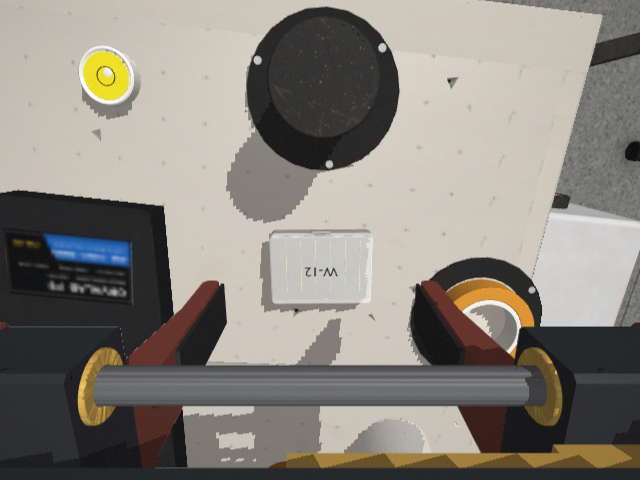

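View pics/o22.png

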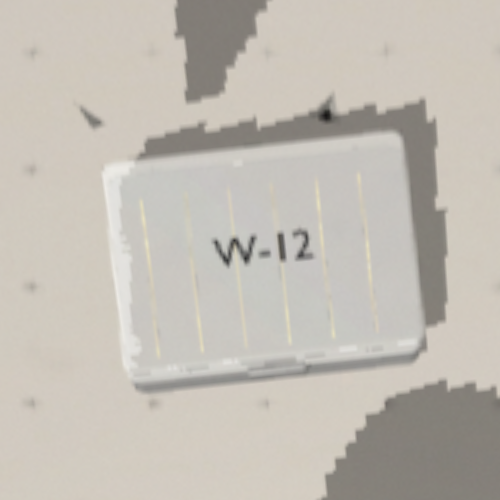

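```bash
python3 - <<'E'
from h import *
o=ob("w22")
for z in(0,15,30): print(z,px2w("wrist",(165,210),z,o).round(),px2w("wrist",(183,400),z,o).round())
E
python3 -m crank '3 0.4 -12 0 0 0 87;0 0 -12 0 0 0 87;0 0 -8 0 0 0 87;0 0 0 0 0 0 87'; python3 go.py 504.5 252.2 6 96
```

```text
0 [481. 153.   0.] [618. 166.   0.]
15 [478. 159.  15.] [606. 171.  15.]
30 [474. 165.  30.] [593. 176.  30.]
time_s: 18.98
eef_pos: [505.2, 253.1, 38.1]
tool_rot: [179.9, -0.0, 96.1]
ft_force: [-0.2, -1.1, -0.8]
opening: 86.9
at [505.2 253.1  38.1] [179.9  -0.   96.1] need [ -0.7  -0.9 -32.1] rot [-0.   0.1 -0.1] q [ 25.  35. 106.  -0.  39. -71.] F [-0.2 -1.1 -0.8] open 86.9 t 19.0
```

Clear of the plinth (finger at y ≥ 195). Going down.

```bash
python3 -m crank '-0.7 -1 -10 0 0 0 87;0 0 -10 0 0 0 87;0 0 0 0 0 0 87'; python3 go.py 504.5 252.2 6 96
python3 -m crank '-1 -0.8 -8 0 0 0 87;0 0 -3 0 0 0 87;0 0 0 0 0 0 87'; python3 go.py 504.5 252.2 6 96;python3 - <<'E'
from h import *
o,_=look("w23")
E
```

```text
time_s: 19.23
eef_pos: [504.3, 251.9, 16.1]
tool_rot: [179.9, -0.0, 96.1]
ft_force: [0.6, 0.5, -0.4]
opening: 86.9
at [504.3 251.9  16.1] [179.9  -0.   96.1] need [  0.2   0.3 -10.1] rot [-0.   0.1 -0.1] q [ 25.  37. 107.  -0.  36. -71.] F [ 0.6  0.5 -0.4] open 86.9 t 19.2
time_s: 19.48
eef_pos: [503.0, 250.9, 3.3]
tool_rot: [180.0, -0.0, 96.1]
ft_force: [0.1, -0.1, 0.1]
opening: 87.0
at [503.  250.9   3.3] [180.   -0.   96.1] need [1.5 1.3 2.7] rot [-0.   0.  -0.1] q [ 25.  38. 107.  -0.  35. -71.] F [ 0.1 -0.1  0.1] open 87.0 t 19.5
19.4833 [503.  250.9   3.3] [179.99  -0.    96.1 ] [ 25.3  38.2 106.9  -0.   34.9 -70.8]
```

View pics/w23.png

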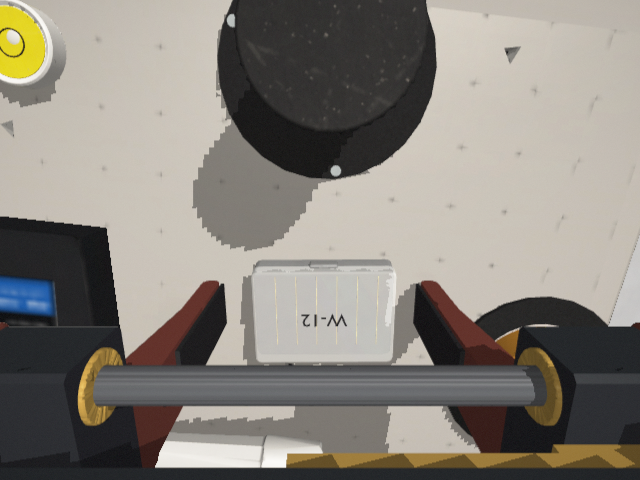

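```bash
python3 -m crank '1.3 1.2 2 0 0 0 80;0 0 0 0 0 0 72;0 0 0 0 0 0 66;0 0 0 0 0 0 62;0 0 0 0 0 0 57;0 0 0 0 0 0 57;0 0 0 0 0 0 57;0 0 0 0 0 0 57;0 0 0 0 0 0 57;0 0 0 0 0 0 57' 15; python3 go.py 504.5 252.2 6 96; python3 - <<'E'
from h import *
o,_=look("w24")
E
```

```text
time_s: 20.37
eef_pos: [505.3, 252.7, 7.2]
tool_rot: [179.9, -0.0, 96.1]
ft_force: [0.0, 0.4, -0.2]
opening: 61.9
at [505.3 252.7   7.2] [179.9  -0.   96.1] need [-0.8 -0.5 -1.2] rot [-0.1  0.1 -0.1] q [ 25.  38. 107.  -0.  35. -71.] F [ 0.   0.4 -0.2] open 61.9 t 20.4
20.3667 [505.3 252.7   7.2] [ 1.7985e+02 -5.0000e-02  9.6110e+01] [ 25.4  37.9 106.6  -0.   35.3 -70.7]
```

View pics/w24.png

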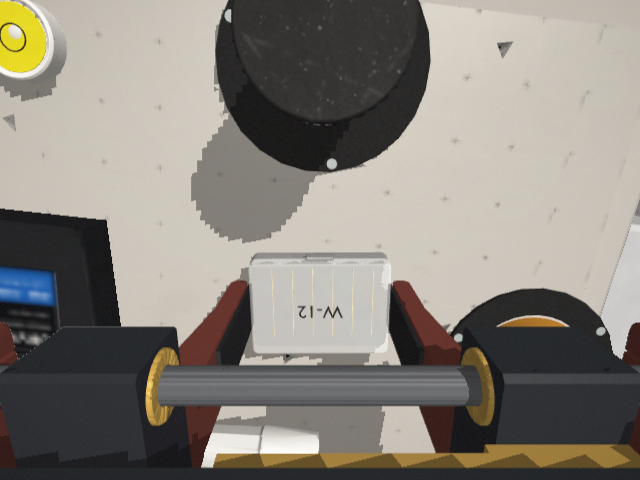

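```bash
python3 -m crank '0 0 10 0 0 0 57;0 0 20 0 0 0 57;0 0 30 0 0 0 57;0 0 35 0 0 0 57;0 0 25 0 0 0 57;0 0 0 0 0 0 57';python3 - <<'E'
from h import *
look("w25")
f=np.load("pics/w25.npz")["f"];cv2.imwrite("pics/z25.png",cv2.resize(f[240:370,230:410],None,fx=4,fy=4)[:,:,::-1])
E
```

```text
time_s: 20.92
eef_pos: [502.6, 251.4, 132.5]
tool_rot: [-179.8, 0.1, 96.1]
ft_force: [1.5, 0.8, -0.4]
opening: 62.0
20.9167 [502.6 251.4 132.5] [-1.7982e+02  6.0000e-02  9.6100e+01] [ 25.4  26.  104.9  -0.   49.3 -70.7]
```

View pics/z25.png

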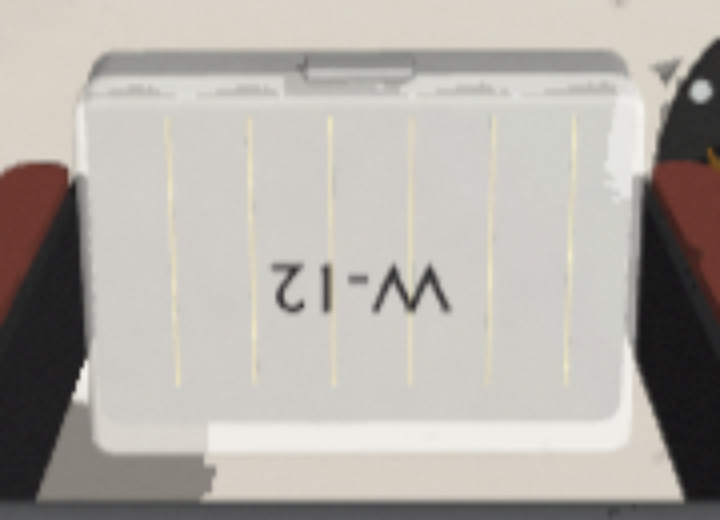

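```bash
python3 - <<'E'
from h import *
o=ob("w25");Rt=R.from_euler("xyz",o["tool_rot"],degrees=True)
for dz in(7.5,9,10.5):
    q=[px2w("wrist",(230+x/4-.4,240+y/4-.4),o["eef_pos"][2]+dz,o) for x,y in((78,85),(643,85),(632,452),(93,452))]
    q=[Rt.inv().apply(p-o["eef_pos"]) for p in q];q=np.array(q)[:,:2]
    print(dz,q.round(1).tolist(),q.mean(0).round(2),np.linalg.norm(q[1]-q[0]).round(1),np.linalg.norm(q[2]-q[1]).round(1))
f=cv2.imread("pics/top0.png");cv2.imwrite("pics/topr.png",cv2.resize(f[215:280,310:490],None,fx=4,fy=4,interpolation=2))
E
```

```text
7.5 [[-30.6, -22.4], [29.8, -22.4], [30.7, 21.8], [-31.0, 21.8]] [-0.26 -0.32] 60.4 44.2
9 [[-30.3, -22.9], [29.5, -22.9], [30.4, 20.8], [-30.7, 20.9]] [-0.26 -1.03] 59.8 43.7
10.5 [[-30.0, -23.4], [29.3, -23.4], [30.1, 19.9], [-30.5, 19.9]] [-0.26 -1.73] 59.2 43.3
```

View pics/topr.png

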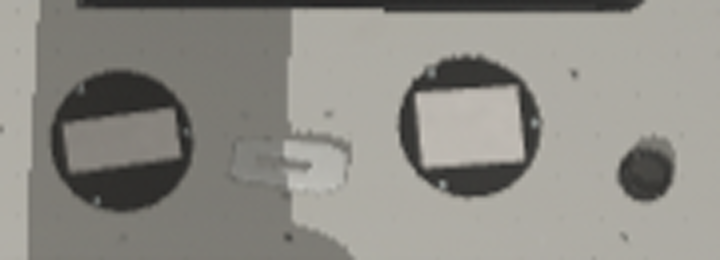

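```bash
python3 -m crank '0 -15 0 0 0 -0.5 57;-2 -30 0 0 0 -0.5 57;-3 -36 0 0 0 -0.5 57;-3 -36 0 0 0 -0.5 57;-3 -36 0 0 0 0 57;-3 -36 0 0 0 0 57;-3 -36 0 0 0 0 57;-3 -36 0 0 0 0 57;-3 -36 0 0 0 0 57;-3 -36 0 0 0 0 57;-3 -36 0 0 0 0 57;-3 -36 0 0 0 0 57'; python3 go.py 440 -295 140 94
```

```text
time_s: 21.97
eef_pos: [453.3, -170.1, 119.4]
tool_rot: [-178.6, -0.1, 94.4]
ft_force: [0.4, -0.3, 0.0]
opening: 61.9
at [ 453.3 -170.1  119.4] [-1.786e+02 -1.000e-01  9.440e+01] need [ -13.3 -124.9   20.6] rot [-0.  -1.4 -0.4] q [ -22.   22.  114.   -1.   45. -116.] F [ 0.4 -0.3  0. ] open 61.9 t 22.0
```

```bash
python3 -m crank '-3 -30 6 0 -1.4 -0.4 57;-3 -32 6 0 0 0 57;-3 -25 6 0 0 0 57;-2 -12 0 0 0 0 57;0 0 0 0 0 0 57;0 0 0 0 0 0 57'; python3 go.py 440 -295 140 94;python3 - <<'E'
from h import *
look("w26")
cv2.imwrite("pics/o26.png",ortho("w26",3,405,510,-345,-245,5)[:,:,::-1])
E
```

```text
time_s: 22.47
eef_pos: [430.6, -280.7, 130.1]
tool_rot: [-179.4, -0.4, 93.3]
ft_force: [-1.1, 0.1, -0.2]
opening: 61.8
at [ 430.6 -280.7  130.1] [-179.4   -0.4   93.3] need [  9.4 -14.3   9.9] rot [-0.4 -0.7  0.7] q [ -34.   23.  111.   -0.   47. -128.] F [-1.1  0.1 -0.2] open 61.8 t 22.5
22.4667 [ 430.6 -280.7  130.1] [-179.37   -0.4    93.33] [-3.440e+01  2.310e+01  1.106e+02 -1.000e-01  4.710e+01 -1.277e+02]
```

View pics/w26.png

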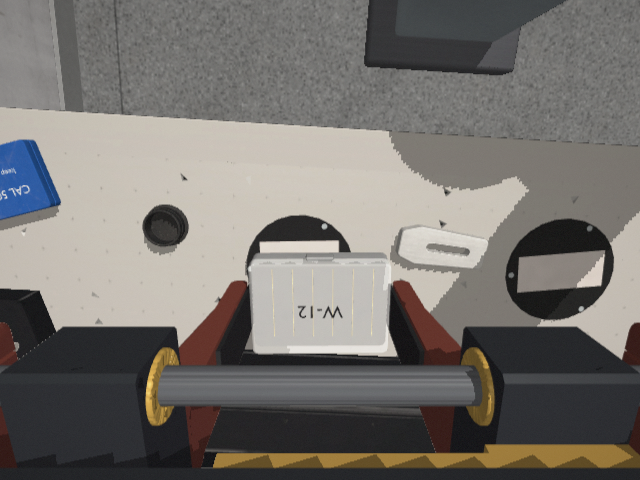

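View pics/o26.png

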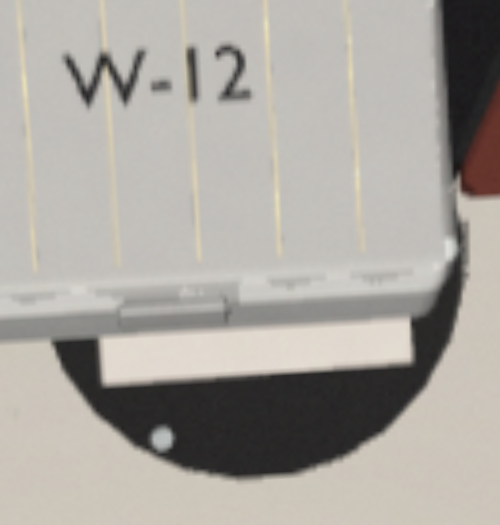

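```bash
python3 -m crank '12 -6 -10 -0.4 -0.7 1 57;14 -6 -15 0 0 0 57;0 0 -12 0 0 0 57;0 0 0 0 0 0 57;0 0 0 0 0 0 57'; python3 go.py 458.1 -294.4 60 94.4
```

```text
time_s: 22.93
eef_pos: [455.6, -286.0, 89.3]
tool_rot: [-179.8, -0.2, 94.7]
ft_force: [0.0, 0.7, -0.6]
opening: 62.2
at [ 455.6 -286.    89.3] [-179.8   -0.2   94.7] need [  2.5  -8.4 -29.3] rot [-0.2 -0.3 -0.3] q [ -33.   28.  109.    0.   43. -128.] F [ 0.   0.7 -0.6] open 62.2 t 22.9
```

```bash
python3 -m crank '2 -8 -12 -0.2 -0.3 -0.3 57;0 0 -12 0 0 0 57;0 0 0 0 0 0 57;0 0 0 0 0 0 57'; python3 go.py 458.1 -294.4 30 94.4; python3 - <<'E'
from h import *
look("w27")
cv2.imwrite("pics/o27.png",ortho("w27",3,405,510,-345,-245,5)[:,:,::-1])
E
```

```text
time_s: 23.27
eef_pos: [457.2, -290.6, 65.1]
tool_rot: [-180.0, -0.1, 94.6]
ft_force: [-0.6, 0.2, -0.9]
opening: 62.1
at [ 457.2 -290.6   65.1] [-1.80e+02 -1.00e-01  9.46e+01] need [  0.9  -3.8 -35.1] rot [-0.1 -0.  -0.2] q [ -34.   31.  109.    0.   40. -128.] F [-0.6  0.2 -0.9] open 62.1 t 23.3
23.2667 [ 457.2 -290.6   65.1] [-1.7997e+02 -7.0000e-02  9.4590e+01] [-3.370e+01  3.090e+01  1.090e+02  1.000e-01  4.010e+01 -1.284e+02]
```

View pics/o27.png

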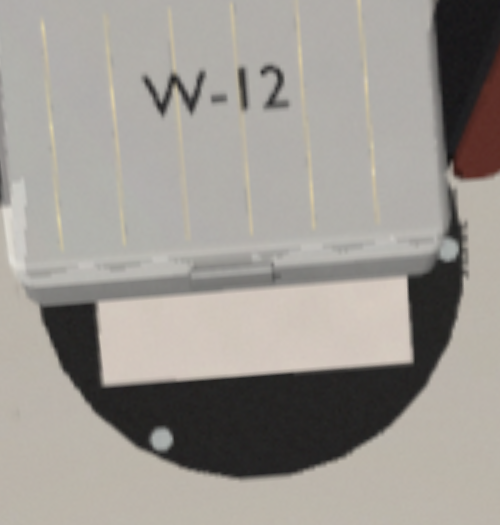

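```bash
python3 -m crank '0.8 -4 -10 0 0 -0.2 57;0 0 -10 0 0 0 57;0 -1 -5 0 0 0 57;0 0 0 0 0 0 57'; python3 go.py 458.1 -294.4 30 94.4;  python3 - <<'E'
from h import *
look("w28")
cv2.imwrite("pics/o28.png",ortho("w28",3,405,510,-345,-245,5)[:,:,::-1])
E
```

```text
time_s: 23.65
eef_pos: [458.6, -295.8, 39.5]
tool_rot: [179.9, 0.0, 94.4]
ft_force: [1.0, 0.6, -0.8]
opening: 62.0
at [ 458.6 -295.8   39.5] [179.9   0.   94.4] need [-0.5  1.4 -9.5] rot [-0.   0.1 -0. ] q [ -34.   34.  109.    0.   37. -129.] F [ 1.   0.6 -0.8] open 62.0 t 23.6
23.65 [ 458.6 -295.8   39.5] [179.93   0.    94.4 ] [-3.410e+01  3.360e+01  1.089e+02  1.000e-01  3.740e+01 -1.286e+02]
```

View pics/o28.png

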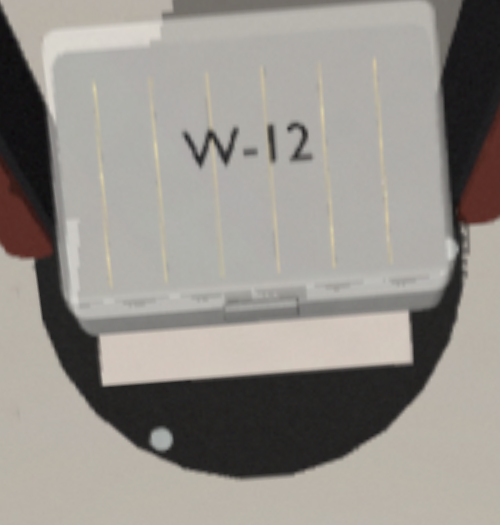

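```bash
python3 -m crank '-0.5 1.4 -10 0 0 0 57;0 0 -8 0 0 0 57;0 0 0 0 0 0 57;0 0 0 0 0 0 57'; python3 go.py 458.1 -294.4 9 94.4;  python3 - <<'E'
from h import *
look("w29")
cv2.imwrite("pics/o29.png",ortho("w29",3,405,510,-345,-245,5)[:,:,::-1])
E
```

```text
time_s: 24.03
eef_pos: [457.9, -294.3, 19.7]
tool_rot: [179.9, -0.0, 94.4]
ft_force: [0.4, 0.1, 0.2]
opening: 62.0
at [ 457.9 -294.3   19.7] [179.9  -0.   94.4] need [  0.2  -0.1 -10.7] rot [-0.   0.1  0. ] q [ -34.   36.  109.    0.   35. -128.] F [0.4 0.1 0.2] open 62.0 t 24.0
24.0333 [ 457.9 -294.3   19.7] [ 1.7995e+02 -1.0000e-02  9.4380e+01] [-3.400e+01  3.560e+01  1.092e+02  1.000e-01  3.520e+01 -1.284e+02]
```

View pics/o29.png

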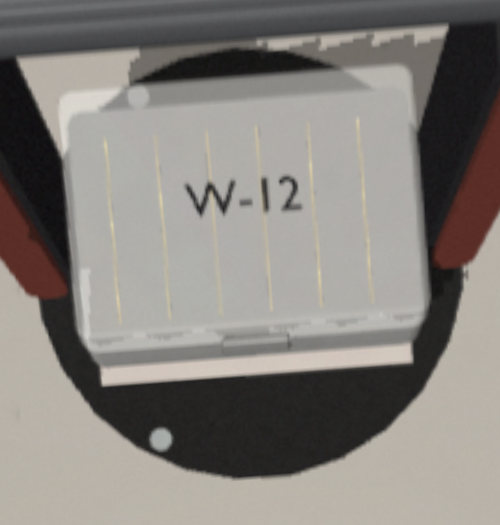

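```bash
python3 -m crank '0 0 -7 0 0 0 57;0 0 0 0 0 0 57;0 0 0 0 0 0 57'; python3 go.py 458.1 -294.4 9 94.4;  python3 - <<'E'
from h import *
look("w30")
cv2.imwrite("pics/o30.png",ortho("w30",3,405,510,-345,-245,5)[:,:,::-1])
E
```

```text
time_s: 24.33
eef_pos: [458.2, -294.5, 12.4]
tool_rot: [179.9, 0.0, 94.4]
ft_force: [0.5, -0.5, -0.4]
opening: 61.6
at [ 458.2 -294.5   12.4] [179.9   0.   94.4] need [-0.1  0.1 -3.4] rot [0.  0.1 0. ] q [ -34.   36.  109.    0.   34. -128.] F [ 0.5 -0.5 -0.4] open 61.6 t 24.3
24.3333 [ 458.2 -294.5   12.4] [1.7991e+02 1.0000e-02 9.4380e+01] [-3.400e+01  3.640e+01  1.092e+02  1.000e-01  3.430e+01 -1.284e+02]
```

View pics/o30.png

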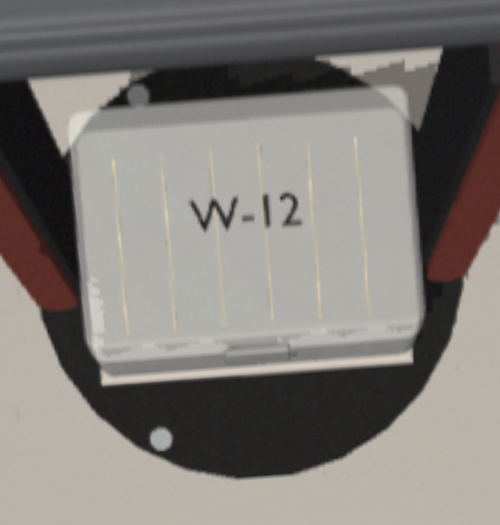

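```bash
python3 -m crank '-0.1 0 -2.2 0 0 0 57;0 0 0 0 0 0 57'; python3 go.py 458.1 -294.4 9 94.4; python3 -m crank '0 0 -1.2 0 0 0 57;0 0 0 0 0 0 57'; python3 go.py 458.1 -294.4 9 94.4;  python3 - <<'E'
from h import *
look("w31")
cv2.imwrite("pics/o31.png",ortho("w31",3,405,510,-345,-245,5)[:,:,::-1])
E
```

```text
time_s: 24.55
eef_pos: [458.1, -294.5, 10.3]
tool_rot: [179.9, 0.0, 94.4]
ft_force: [0.0, -0.1, -0.3]
opening: 61.6
at [ 458.1 -294.5   10.3] [179.9   0.   94.4] need [ 0.   0.1 -1.3] rot [0.  0.1 0. ] q [ -34.   37.  109.    0.   34. -128.] F [ 0.  -0.1 -0.3] open 61.6 t 24.6
time_s: 24.72
eef_pos: [458.4, -294.7, 9.6]
tool_rot: [179.9, 0.1, 94.4]
ft_force: [0.3, -0.7, -0.3]
opening: 61.6
at [ 458.4 -294.7    9.6] [1.799e+02 1.000e-01 9.440e+01] need [-0.3  0.3 -0.6] rot [0.  0.1 0. ] q [ -34.   37.  109.    0.   34. -128.] F [ 0.3 -0.7 -0.3] open 61.6 t 24.7
24.7167 [ 458.4 -294.7    9.6] [1.7986e+02 6.0000e-02 9.4390e+01] [-3.400e+01  3.670e+01  1.092e+02  1.000e-01  3.400e+01 -1.285e+02]
```

View pics/o31.png

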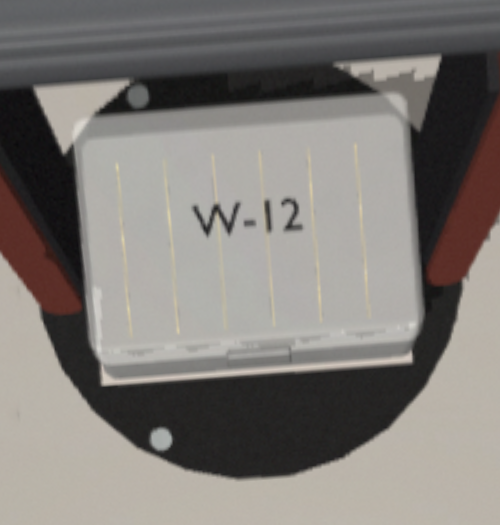

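```bash
python3 - <<'E'
from h import *
c,s=np.cos(np.radians(4.4)),np.sin(np.radians(4.4))
P=[]
for u,v in((-22.5,-31),(22.5,-31),(22.5,31),(-22.5,31)): P.append((457.4+u*c-v*s,-294.8+u*s+v*c))
k=5
def draw(z):
    im=ortho("w31",z,405,510,-345,-245,k)
    cv2.polylines(im,[np.int32([((-245-y)*k,(510-x)*k) for x,y in P])],True,(255,0,0),1);return im
a=draw(3);b=draw(19)
im=cv2.resize(np.hstack([a,b]),(800,420));cv2.imwrite("pics/z31.png",im[:,:,::-1])
E
```

```text
(no output)
```

View pics/z31.png

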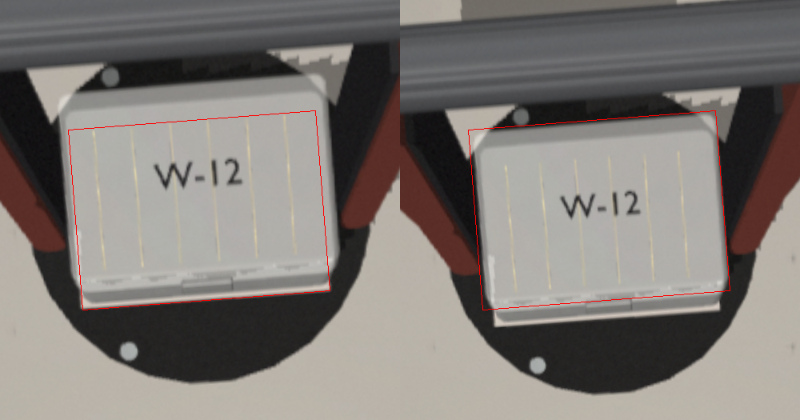

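```bash
python3 -m crank '-0.7 0.2 -1 0 0 0 57;0 0 0 0 0 0 57'; python3 go.py 458.1 -294.4 9 94.4; python3 -m crank '0 0 0 0 0 0 63;0 0 0 0 0 0 64;0 0 0 0 0 0 66;0 0 0 0 0 0 70;0 0 0 0 0 0 80;0 0 0 0 0 0 87;0 0 0 0 0 0 87;0 0 0 0 0 0 87'; python3 go.py 458.1 -294.4 9 94.4
python3 -m crank '0 0 8 0 0 0 87;0 0 15 0 0 0 87;0 0 25 0 0 0 87;0 0 35 0 0 0 87;0 0 35 0 0 0 87;0 0 20 0 0 0 87;0 0 0 0 0 0 87'
python3 - <<'E'
from h import *
look("w32",["needle_box","clamp_bar","disc_slim_rectangle","open_cap"])
c,s=np.cos(np.radians(4.4)),np.sin(np.radians(4.4))
P=[]
for u,v in((-22.5,-31),(22.5,-31),(22.5,31),(-22.5,31)): P.append((457.4+u*c-v*s,-294.8+u*s+v*c))
k=5
def draw(z):
    im=ortho("w32",z,405,510,-345,-245,k)
    cv2.polylines(im,[np.int32([((-245-y)*k,(510-x)*k) for x,y in P])],True,(255,0,0),1);return im
im=cv2.resize(np.hstack([draw(3),draw(19)]),(800,420));cv2.imwrite("pics/z32.png",im[:,:,::-1])
E
```

```text
time_s: 24.93
eef_pos: [458.7, -294.9, 9.6]
tool_rot: [179.8, 0.1, 94.4]
ft_force: [0.1, -0.1, -1.1]
opening: 61.7
at [ 458.7 -294.9    9.6] [1.798e+02 1.000e-01 9.440e+01] need [-0.6  0.5 -0.6] rot [0.1 0.3 0. ] q [ -34.   37.  109.    0.   34. -128.] F [ 0.1 -0.1 -1.1] open 61.7 t 24.9
time_s: 25.6
eef_pos: [458.5, -294.9, 9.2]
tool_rot: [179.8, 0.1, 94.4]
ft_force: [-0.8, -0.2, 0.8]
opening: 87.0
at [ 458.5 -294.9    9.2] [1.798e+02 1.000e-01 9.440e+01] need [-0.4  0.5 -0.2] rot [0.1 0.2 0. ] q [ -34.   37.  109.    0.   34. -128.] F [-0.8 -0.2  0.8] open 87.0 t 25.6
time_s: 26.18
eef_pos: [455.9, -293.2, 153.8]
tool_rot: [-180.0, -0.1, 94.4]
ft_force: [0.2, 1.1, -0.1]
opening: 86.9
needle_box [316.4 232.6] 0.88 [ 461.2 -295.8    0. ]
clamp_bar [450.6 209.7] 0.57 [ 433.  -184.9    0. ]
disc_slim_rectangle [562.  238.2] 0.58 [449.6 -87.5   3. ]
open_cap [195.5 185.7] 0.64 [ 429.  -398.1    0. ]
26.1833 [ 455.9 -293.2  153.8] [-1.7998e+02 -8.0000e-02  9.4380e+01] [-3.400e+01  2.270e+01  1.068e+02  1.000e-01  5.050e+01 -1.285e+02]
```

View pics/z32.png

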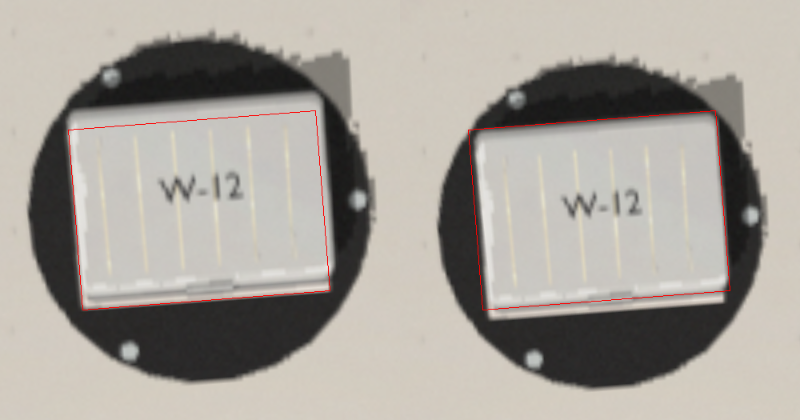

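View pics/w32.png

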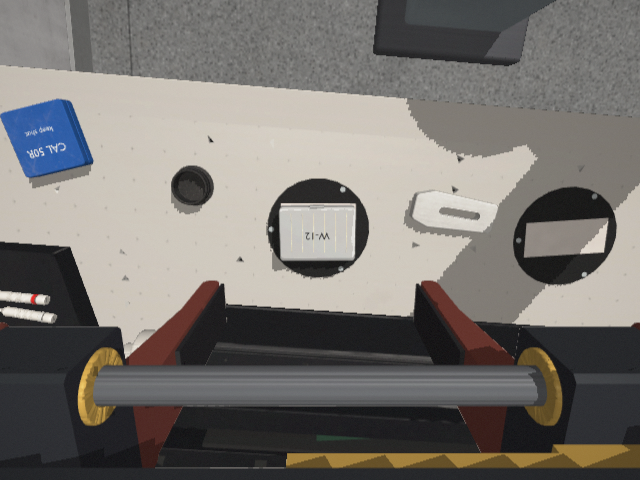

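```bash
python3 - <<'E'
from h import *
im=[ortho("w32",10,385,485,-235,-135,4),ortho("w32",3,395,495,-138,-38,4)]
cv2.imwrite("pics/o32.png",np.hstack(im)[:,:,::-1])
E
```

```text
(no output)
```

View pics/o32.png

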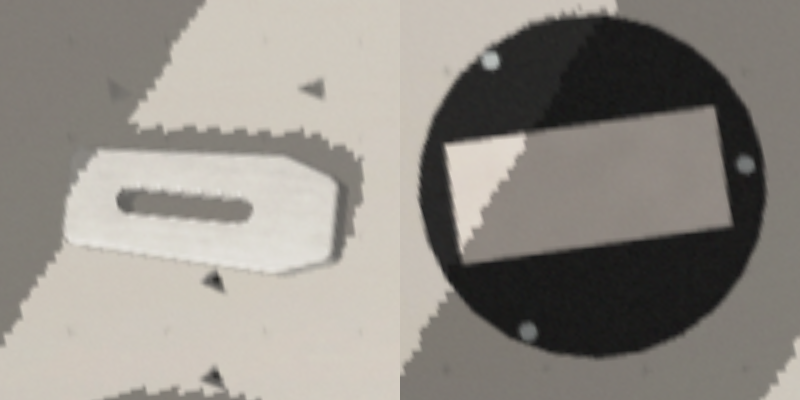

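```bash
python3 -m crank '-1 9 0 0 0 -7.1 87;-1 9 0 0 0 -7.1 87;-1 9 0 0 0 -7.1 87;-1 9 0 0 0 -7.1 87;-1 9 0 0 0 -7.1 87;-1 9 0 0 0 -7.1 87;-1 9 0 0 0 -7.1 87;-1 9 0 0 0 -7.1 87;-1 9 0 0 0 -7.1 87;-1 9 0 0 0 -7.1 87;-1 5 0 0 0 -7.1 87;0 0 0 0 0 -7.1 87'; python3 go.py 433 -185 150 -4
```

```text
time_s: 27.43
eef_pos: [429.8, -186.1, 127.9]
tool_rot: [-177.7, 0.2, 8.3]
ft_force: [-0.1, -0.0, -0.3]
opening: 87.6
at [ 429.8 -186.1  127.9] [-177.7    0.2    8.3] need [ 3.2  1.1 22.1] rot [ -2.3  -0.3 -12.3] q [-26.  20. 116.   3.  45. -36.] F [-0.1 -0.  -0.3] open 87.6 t 27.4
```

```bash
python3 -m crank '1 20 8 -2 0 -6.5 87;0 20 8 0 0 -6.5 87;0 0 0 0 0 0 87;0 0 0 0 0 0 87'; python3 go.py 433 -185 150 -5; python3 - <<'E'
from h import *
look("w33")
im=[ortho("w33",10,385,485,-235,-135,4),ortho("w33",3,395,495,-138,-38,4)]
cv2.imwrite("pics/o33.png",np.hstack(im)[:,:,::-1])
E
```

```text
time_s: 27.77
eef_pos: [426.7, -146.2, 137.5]
tool_rot: [-179.3, 1.0, -4.8]
ft_force: [-0.3, -0.2, -0.5]
opening: 87.1
at [ 426.7 -146.2  137.5] [-179.3    1.    -4.8] need [  6.3 -38.8  12.5] rot [-0.8 -1.  -0.2] q [-21.  18. 118.   1.  46. -16.] F [-0.3 -0.2 -0.5] open 87.1 t 27.8
27.7667 [ 426.7 -146.2  137.5] [-179.29    1.02   -4.81] [-20.7  18.  117.7   0.6  45.5 -16.3]
```

View pics/w33.png

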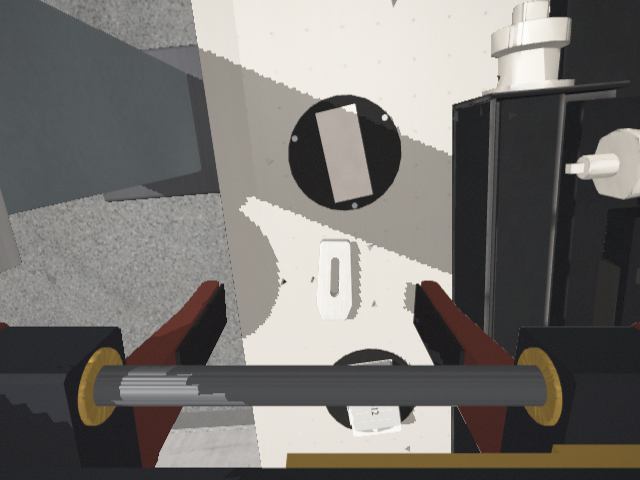

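View pics/o33.png

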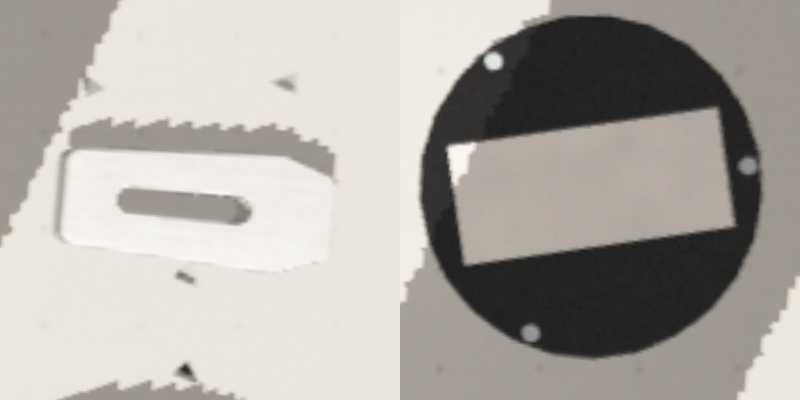

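```bash
python3 -m crank '0 -2 2 -0.8 -1 7.1 87;0 -4 2 0 0 7.1 87;0 -4 2 0 0 7.1 87;0 -4 2 0 0 7.1 87;0 -4 2 0 0 7.1 87;0 -4 2 0 0 7.1 87;0 -4 2 0 0 7.1 87;0 -4 2 0 0 7.1 87;0 -4 2 0 0 7.1 87;0 -4 2 0 0 7.1 87;0 -3 2 0 0 7.1 87;0 0 2 0 0 7.1 87'; python3 go.py 425 -185 120 85
```

```text
time_s: 28.82
eef_pos: [422.0, -197.2, 151.9]
tool_rot: [-179.4, 0.4, 81.3]
ft_force: [0.4, 0.7, -0.4]
opening: 87.1
at [ 422.  -197.2  151.9] [-179.4    0.4   81.3] need [  3.   12.2 -31.9] rot [ 0.4 -0.7  3.7] q [ -26.   17.  116.   -1.   47. -107.] F [ 0.4  0.7 -0.4] open 87.1 t 28.8
```

```bash
python3 -m crank '2 8 -15 0.4 -0.7 3.7 78;0 3 -15 0 0 0 78;0 0 0 0 0 0 78;0 0 0 0 0 0 78'; python3 go.py 425 -185 120 85; python3 - <<'E'
from h import *
look("w34")
im=[ortho("w34",10,385,485,-235,-135,4),ortho("w34",3,395,495,-138,-38,4)]
cv2.imwrite("pics/o34.png",np.hstack(im)[:,:,::-1])
E
```

```text
time_s: 29.15
eef_pos: [423.7, -189.8, 119.3]
tool_rot: [-179.9, -0.1, 85.9]
ft_force: [0.2, 0.5, 0.3]
opening: 78.3
at [ 423.7 -189.8  119.3] [-1.799e+02 -1.000e-01  8.590e+01] need [1.3 4.8 0.7] rot [-0.1 -0.  -0.9] q [ -26.   20.  117.    0.   42. -112.] F [0.2 0.5 0.3] open 78.3 t 29.1
29.15 [ 423.7 -189.8  119.3] [-1.7995e+02 -6.0000e-02  8.5910e+01] [-2.560e+01  2.040e+01  1.174e+02  1.000e-01  4.230e+01 -1.116e+02]
```

View pics/w34.png

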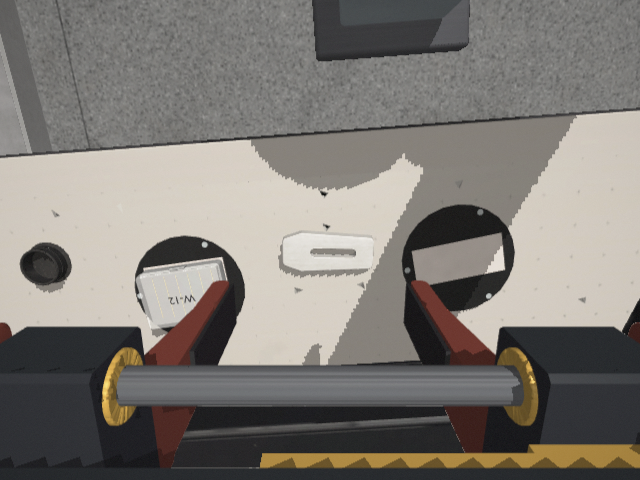

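View pics/o34.png

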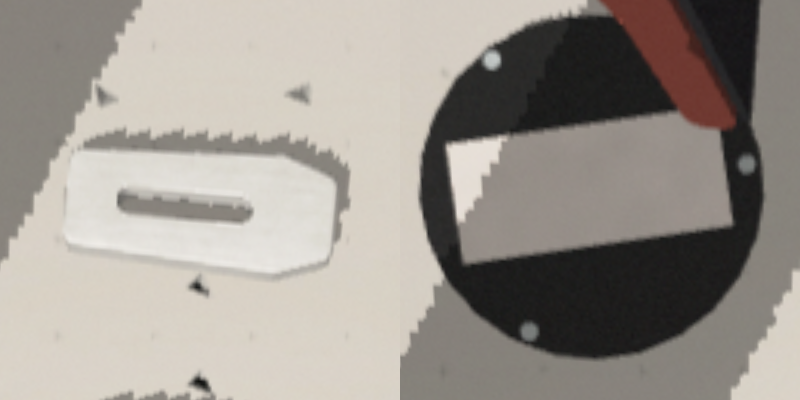

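```bash
python3 - <<'E'
from h import *
c,s=np.cos(np.radians(4.4)),np.sin(np.radians(4.4))
P=[]
for u,v in((-22.5,-31),(22.5,-31),(22.5,31),(-22.5,31)): P.append((457.4+u*c-v*s,-294.8+u*s+v*c))
k=5
def draw(z):
    im=ortho("w34",z,405,510,-345,-245,k)
    cv2.polylines(im,[np.int32([((-245-y)*k,(510-x)*k) for x,y in P])],True,(255,0,0),1);return im
im=cv2.resize(np.hstack([draw(3),draw(19)]),(800,420));cv2.imwrite("pics/z34.png",im[:,:,::-1])
E
```

```text
(no output)
```

View pics/z34.png

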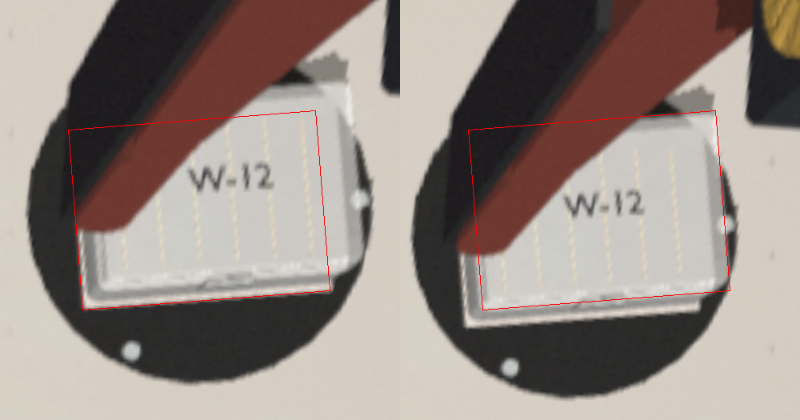

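```bash
python3 -m crank '4 3 -15 0 0 -1 78;3 1 -15 0 0 0 78;0 0 -15 0 0 0 78;0 0 0 0 0 0 78;0 0 0 0 0 0 78'; python3 go.py 432.7 -185.2 40 84.8
```

```text
time_s: 29.62
eef_pos: [433.0, -188.8, 75.4]
tool_rot: [179.8, 0.0, 84.9]
ft_force: [0.5, 0.1, -0.7]
opening: 78.0
at [ 433.  -188.8   75.4] [179.8   0.   84.9] need [ -0.3   3.6 -35.4] rot [ 0.1  0.2 -0.1] q [ -25.   26.  118.    0.   37. -110.] F [ 0.5  0.1 -0.7] open 78.0 t 29.6
```

```bash
python3 -m crank '-0.5 4 -12 0 0 0 78;0 0 -12 0 0 0 78;-0.5 0 -10 0 0 0 78;0 0 0 0 0 0 78'; python3 go.py 432.7 -185.2 40 84.8; python3 - <<'E'
from h import *
look("w35")
im=[ortho("w35",10,385,485,-235,-135,5)]
cv2.imwrite("pics/o35.png",np.hstack(im)[:,:,::-1])
E
```

```text
time_s: 29.95
eef_pos: [434.5, -186.7, 44.2]
tool_rot: [179.5, 0.2, 84.9]
ft_force: [0.1, -1.0, 0.2]
opening: 77.9
at [ 434.5 -186.7   44.2] [179.5   0.2  84.9] need [-1.8  1.5 -4.2] rot [ 0.2  0.5 -0.1] q [ -25.   29.  118.    0.   32. -110.] F [ 0.1 -1.   0.2] open 77.9 t 29.9
29.95 [ 434.5 -186.7   44.2] [1.7952e+02 1.6000e-01 8.4880e+01] [ -24.7   29.1  118.3    0.    32.1 -109.6]
```

View pics/w35.png

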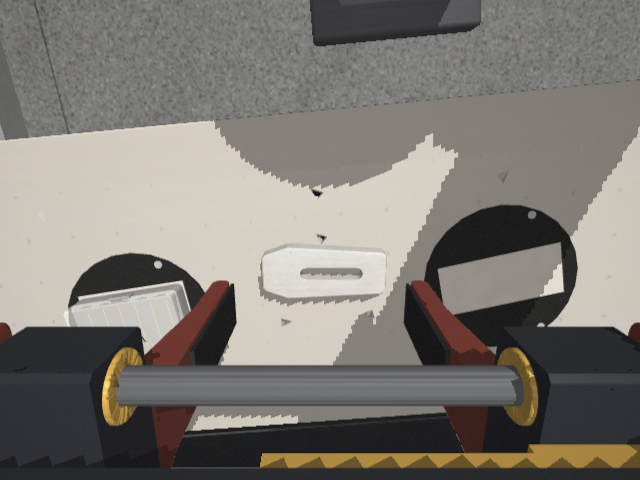

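View pics/o35.png

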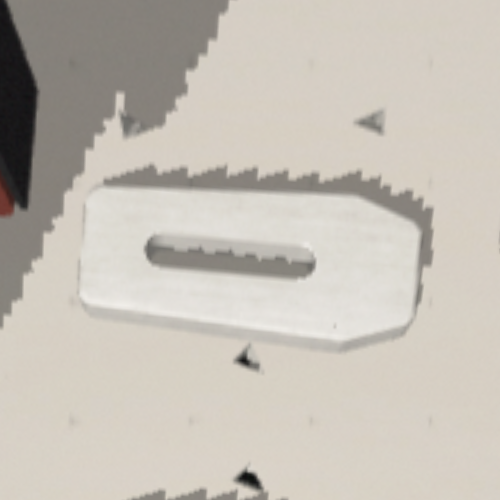

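```bash
python3 -m crank '-2.5 1.7 -9 0.2 0.5 0.2 78;0 0 -9 0 0 0 78;0 0 0 0 0 0 78'; python3 go.py 432.7 -185.2 4 85.2;  python3 -m crank '0 0 -9 0 0 0 78;0 0 -4 0 0 0 78;0 0 0 0 0 0 78'; python3 go.py 432.7 -185.2 4 85.2
```

```text
time_s: 30.25
eef_pos: [433.7, -186.0, 27.5]
tool_rot: [179.8, 0.1, 85.1]
ft_force: [-0.2, -0.1, 0.3]
opening: 77.7
at [ 433.7 -186.    27.5] [1.798e+02 1.000e-01 8.510e+01] need [ -1.    0.8 -23.5] rot [0.1 0.1 0.1] q [ -25.   31.  118.   -0.   30. -110.] F [-0.2 -0.1  0.3] open 77.7 t 30.2
time_s: 30.5
eef_pos: [433.8, -186.1, 13.1]
tool_rot: [179.8, 0.1, 85.1]
ft_force: [-0.9, 0.6, -0.1]
opening: 77.8
at [ 433.8 -186.1   13.1] [1.798e+02 1.000e-01 8.510e+01] need [-1.1  0.9 -9.1] rot [0.1 0.1 0.1] q [ -25.   33.  118.   -0.   29. -110.] F [-0.9  0.6 -0.1] open 77.8 t 30.5
```

```bash
python3 -m crank '-1 0.8 -6 0 0 0 78;0 0 0 0 0 0 78;0 0 0 0 0 0 78'; python3 go.py 432.7 -185.2 4 85.2; python3 -m crank '0 0 -3.5 0 0 0 78;0 0 0 0 0 0 78;0 0 0 0 0 0 78'; python3 go.py 432.7 -185.2 4 85.2; python3 - <<'E'
from h import *
look("w36")
E
```

```text
time_s: 30.75
eef_pos: [432.5, -185.1, 6.1]
tool_rot: [179.9, 0.1, 85.1]
ft_force: [0.0, 0.4, 0.1]
opening: 77.5
at [ 432.5 -185.1    6.1] [1.799e+02 1.000e-01 8.510e+01] need [ 0.2 -0.1 -2.1] rot [0.1 0.1 0.1] q [ -25.   34.  119.   -0.   28. -110.] F [0.  0.4 0.1] open 77.5 t 30.8
time_s: 31.0
eef_pos: [432.5, -185.1, 2.3]
tool_rot: [179.9, 0.1, 85.1]
ft_force: [0.2, 0.2, -0.9]
opening: 78.0
at [ 432.5 -185.1    2.3] [1.799e+02 1.000e-01 8.510e+01] need [ 0.2 -0.1  1.7] rot [0.1 0.1 0.1] q [ -25.   34.  119.   -0.   27. -110.] F [ 0.2  0.2 -0.9] open 78.0 t 31.0
31.0 [ 432.5 -185.1    2.3] [1.7988e+02 7.0000e-02 8.5100e+01] [-2.460e+01  3.410e+01  1.186e+02 -1.000e-01  2.720e+01 -1.097e+02]
```

View pics/w36.png

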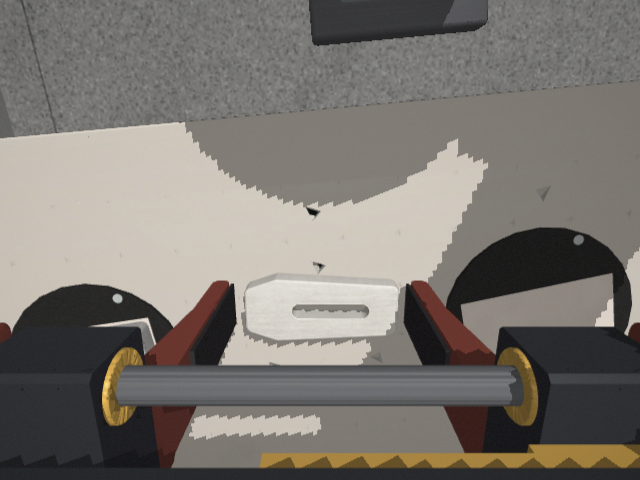

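```bash
python3 -m crank '0 0 0 0 0 0 74;0 0 0 0 0 0 71;0 0 0 0 0 0 69;0 0 0 0 0 0 66;0 0 0 0 0 0 62;0 0 0 0 0 0 62;0 0 0 0 0 0 62;0 0 0 0 0 0 62' 20; python3 go.py 432.7 -185.2 4 85.2; python3 -m crank '0 0 6 0 0 0 62;0 0 10 0 0 0 62;0 0 15 0 0 0 62;0 0 15 0 0 0 62;0 0 0 0 0 0 62;0 0 0 0 0 0 62'; python3 go.py 432.7 -185.2 4 85.2;python3 - <<'E'
from h import *
look("w37")
f=np.load("pics/w37.npz")["f"];cv2.imwrite("pics/z37.png",cv2.resize(f[240:370,230:410],None,fx=4,fy=4)[:,:,::-1])
E
```

```text
time_s: 31.72
eef_pos: [432.6, -185.1, 2.7]
tool_rot: [179.9, 0.1, 85.1]
ft_force: [0.3, 0.3, -0.7]
opening: 67.0
at [ 432.6 -185.1    2.7] [1.799e+02 1.000e-01 8.510e+01] need [ 0.1 -0.1  1.3] rot [0.1 0.1 0.1] q [ -25.   34.  119.   -0.   27. -110.] F [ 0.3  0.3 -0.7] open 67.0 t 31.7
time_s: 32.22
eef_pos: [432.0, -184.9, 52.6]
tool_rot: [179.9, 0.1, 85.1]
ft_force: [0.8, 0.4, -0.8]
opening: 67.1
at [ 432.  -184.9   52.6] [1.799e+02 1.000e-01 8.510e+01] need [  0.7  -0.3 -48.6] rot [0.1 0.1 0.1] q [ -25.   28.  118.   -0.   33. -110.] F [ 0.8  0.4 -0.8] open 67.1 t 32.2
32.2167 [ 432.  -184.9   52.6] [1.799e+02 6.000e-02 8.510e+01] [ -24.6   28.1  118.3   -0.    33.5 -109.7]
```

View pics/w37.png

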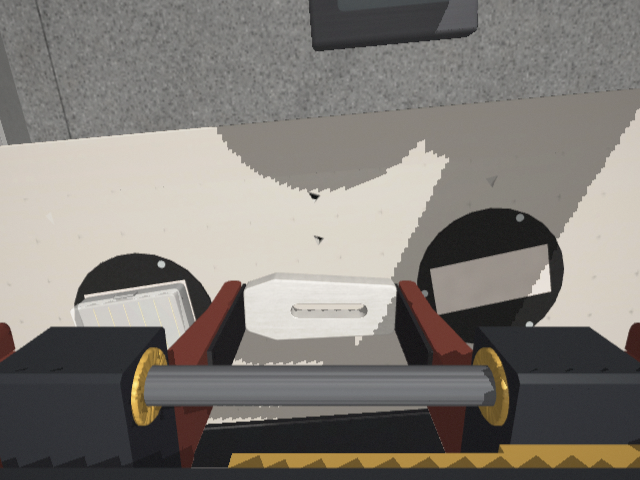

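View pics/z37.png

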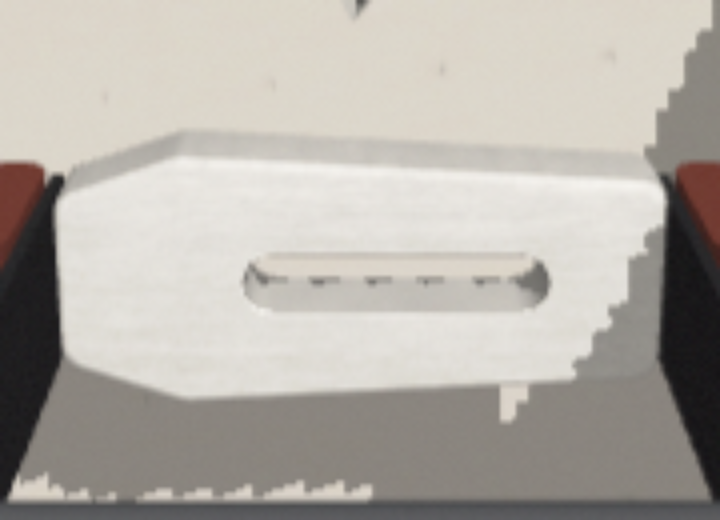

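```bash
python3 - <<'E'
from h import *
o=ob("w37");Rt=R.from_euler("xyz",o["tool_rot"],degrees=True)
for x,y in((57,205),(67,358),(665,195),(660,372),(62,281),(662,284),(183,158),(190,398)):
    p=px2w("wrist",(230+x/4-.4,240+y/4-.4),o["eef_pos"][2]+7.5,o);print((x,y),Rt.inv().apply(p-o["eef_pos"]).round(1))
im=ortho("w37",3,395,495,-138,-38,5)
cv2.imwrite("pics/o37.png",im[:,:,::-1])
E
```

```text
(57, 205) [-33.5  -8.6  -7.5]
(67, 358) [-33.4  10.   -7.4]
(665, 195) [32.9 -9.8 -7.6]
(660, 372) [33.5 11.7 -7.5]
(62, 281) [-33.4   0.5  -7.5]
(662, 284) [33.1  0.9 -7.5]
(183, 158) [-19.5 -14.1  -7.5]
(190, 398) [-19.7  15.   -7.5]
```

View pics/o37.png

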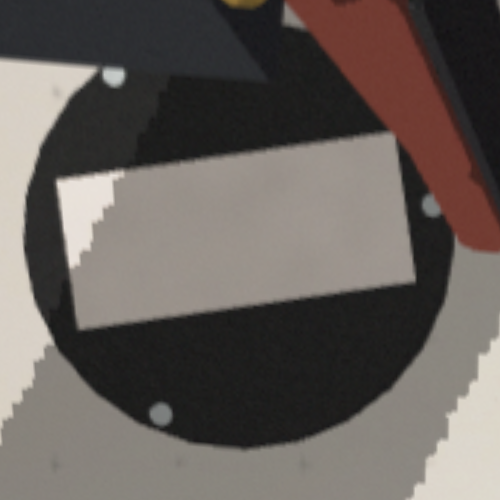

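```bash
python3 -m crank '2 20 5 0 0 4.5 62;5 30 5 0 0 4.5 62;5 30 5 0 0 4 62;4 15 0 0 0 0 62;0 0 0 0 0 0 62;0 0 0 0 0 0 62'; python3 go.py 448.2 -85.6 50 98.1
```

```text
time_s: 32.77
eef_pos: [447.4, -87.1, 65.8]
tool_rot: [180.0, 0.0, 98.6]
ft_force: [-0.1, 0.7, -1.7]
opening: 66.9
at [447.4 -87.1  65.8] [180.    0.   98.6] need [  0.8   1.5 -15.8] rot [ 0.   0.  -0.5] q [ -12.   26.  120.   -0.   34. -111.] F [-0.1  0.7 -1.7] open 66.9 t 32.8
```

```bash
python3 -m crank '0.6 1.3 -10 0 0 -0.5 62;0 0 -10 0 0 0 62;0 0 -6 0 0 0 62;0 0 0 0 0 0 62;0 0 0 0 0 0 62'; python3 go.py 448.2 -85.6 6 98.1; cat > cl.py <<'E'
import sys
from h import *
nm=sys.argv[1];look(nm)
c,s=np.cos(np.radians(8.1)),np.sin(np.radians(8.1))
P=[]
for u,v in((-15,-34),(15,-34),(15,34),(-15,34)): P.append((448.7+u*c-v*s,-85.6+u*s+v*c))
k=5
def draw(z):
    im=ortho(nm,z,395,500,-136,-36,k)
    cv2.polylines(im,[np.int32([((-36-y)*k,(500-x)*k) for x,y in P])],True,(255,0,0),1);return im
im=cv2.resize(np.hstack([draw(3),draw(13)]),(800,420));cv2.imwrite(f"pics/z{nm}.png",im[:,:,::-1])
E
python3 cl.py w38
```

```text
time_s: 33.18
eef_pos: [446.3, -88.1, 35.0]
tool_rot: [-179.8, -0.0, 97.8]
ft_force: [-0.1, 0.1, -1.4]
opening: 67.2
at [446.3 -88.1  35. ] [-179.8   -0.    97.8] need [  1.9   2.5 -29. ] rot [ 0.  -0.2  0.3] q [ -13.   30.  120.   -0.   31. -110.] F [-0.1  0.1 -1.4] open 67.2 t 33.2
33.1833 [446.3 -88.1  35. ] [-1.7982e+02 -1.0000e-02  9.7810e+01] [-1.260e+01  2.950e+01  1.201e+02 -1.000e-01  3.050e+01 -1.104e+02]
```

View pics/zw38.png

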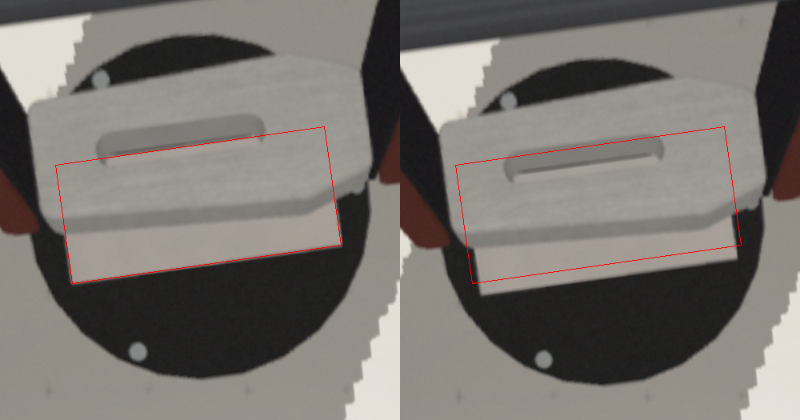

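```bash
python3 -m crank '1.9 2.5 -9 0 -0.2 0.3 62;0 0 -8 0 0 0 62;0 0 0 0 0 0 62;0 0 0 0 0 0 62'; python3 go.py 448.2 -85.6 6 98.1; python3 cl.py w39
```

```text
time_s: 33.57
eef_pos: [448.6, -86.2, 16.4]
tool_rot: [179.9, 0.0, 98.1]
ft_force: [1.6, -0.3, -2.0]
opening: 67.1
at [448.6 -86.2  16.4] [179.9   0.   98.1] need [ -0.4   0.6 -10.4] rot [0.  0.1 0. ] q [ -12.   32.  120.   -0.   28. -110.] F [ 1.6 -0.3 -2. ] open 67.1 t 33.6
33.5667 [448.6 -86.2  16.4] [1.7992e+02 3.0000e-02 9.8060e+01] [ -12.4   31.9  120.2   -0.    27.9 -110.4]
```

View pics/zw39.png

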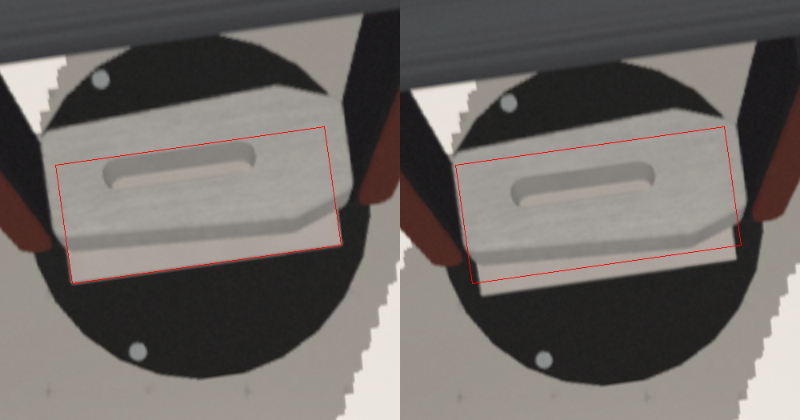

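```bash
python3 -m crank '-0.4 0.6 -6 0 0 0 62;0 0 0 0 0 0 62;0 0 0 0 0 0 62'; python3 go.py 448.2 -85.6 6 98.1; python3 -m crank '-0.2 0 -2.5 0 0 0 62;0 0 0 0 0 0 62'; python3 go.py 448.2 -85.6 6 98.1;python3 cl.py w40
```

```text
time_s: 33.87
eef_pos: [448.4, -85.5, 10.2]
tool_rot: [179.9, 0.0, 98.1]
ft_force: [-0.2, -0.2, -1.6]
opening: 67.3
at [448.4 -85.5  10.2] [179.9   0.   98.1] need [-0.2 -0.1 -4.2] rot [0.  0.1 0. ] q [ -12.   33.  120.   -0.   27. -110.] F [-0.2 -0.2 -1.6] open 67.3 t 33.9
time_s: 34.03
eef_pos: [448.3, -85.5, 7.7]
tool_rot: [179.9, 0.1, 98.1]
ft_force: [-0.5, 0.8, -1.4]
opening: 67.0
at [448.3 -85.5   7.7] [1.799e+02 1.000e-01 9.810e+01] need [-0.1 -0.1 -1.7] rot [0.  0.1 0. ] q [ -12.   33.  120.   -0.   27. -110.] F [-0.5  0.8 -1.4] open 67.0 t 34.0
34.0333 [448.3 -85.5   7.7] [1.7987e+02 5.0000e-02 9.8080e+01] [ -12.3   32.9  120.3   -0.    26.7 -110.4]
```

View pics/zw40.png

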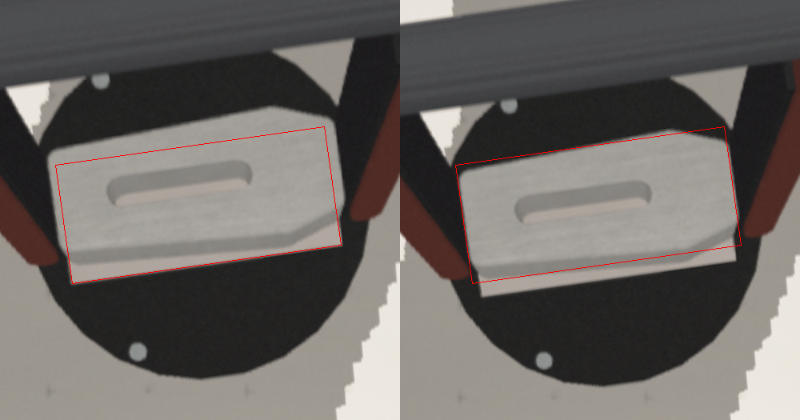

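```bash
python3 -m crank '-0.2 0 -1.2 0 0 0 62;0 0 0 0 0 0 62'; python3 go.py 448.2 -85.6 6 98.1; python3 -m crank '-0.2 0 -1 0 0 0 62;0 0 0 0 0 0 62'; python3 go.py 448.2 -85.6 6 98.1;python3 cl.py w41
```

```text
time_s: 34.25
eef_pos: [448.4, -85.5, 6.7]
tool_rot: [179.8, 0.1, 98.1]
ft_force: [0.5, -0.2, -0.2]
opening: 67.2
at [448.4 -85.5   6.7] [1.798e+02 1.000e-01 9.810e+01] need [-0.2 -0.1 -0.7] rot [0.  0.2 0. ] q [ -12.   33.  120.   -0.   26. -110.] F [ 0.5 -0.2 -0.2] open 67.2 t 34.2
time_s: 34.42
eef_pos: [448.4, -85.6, 5.8]
tool_rot: [179.8, 0.1, 98.1]
ft_force: [-0.6, 0.1, -1.4]
opening: 67.2
at [448.4 -85.6   5.8] [1.798e+02 1.000e-01 9.810e+01] need [-0.2 -0.   0.2] rot [0.  0.2 0. ] q [ -12.   33.  120.   -0.   26. -110.] F [-0.6  0.1 -1.4] open 67.2 t 34.4
34.4167 [448.4 -85.6   5.8] [1.798e+02 8.000e-02 9.808e+01] [ -12.3   33.1  120.3   -0.    26.3 -110.4]
```

View pics/zw41.png

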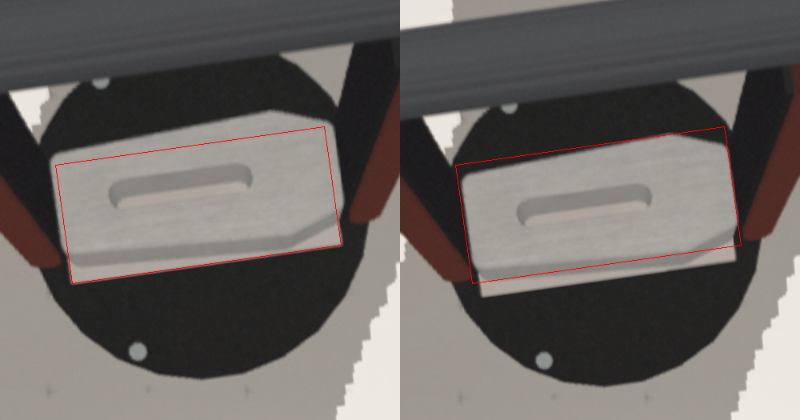

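```bash
for i in 1; do python3 -m crank '-0.2 0 -1 0 0 0 62;0 0 0 0 0 0 62'; python3 go.py 448.2 -85.6 6 98.1; done; python3 - <<'E'
from h import *
F=[]
for i in range(3):
    ctrl.grab_frame("top");F.append(ctrl.get_obs()["ft_force"][2])
print(F)
E
```

```text
time_s: 34.63
eef_pos: [448.6, -85.6, 5.8]
tool_rot: [179.8, 0.1, 98.1]
ft_force: [0.0, 0.2, -1.5]
opening: 67.1
at [448.6 -85.6   5.8] [1.798e+02 1.000e-01 9.810e+01] need [-0.4 -0.   0.2] rot [0.1 0.3 0. ] q [ -12.   33.  120.    0.   26. -110.] F [ 0.   0.2 -1.5] open 67.1 t 34.6
[np.float64(-0.838488640673026), np.float64(0.11062021973931113), np.float64(3.0726985183569515)]
```

```bash
python3 -m crank '0 0 0.3 0 0 0 67.5;0 0 0 0 0 0 69;0 0 0 0 0 0 71;0 0 0 0 0 0 74;0 0 0 0 0 0 78;0 0 0 0 0 0 80;0 0 0 0 0 0 80'; python3 go.py 448.2 -85.6 6 98.1; python3 -m crank '0 0 8 0 0 0 80;0 0 15 0 0 0 80;0 0 25 0 0 0 80;0 0 35 0 0 0 80;0 0 35 0 0 0 80;0 0 20 0 0 0 80;0 0 0 0 0 0 80';python3 cl.py w42
```

```text
time_s: 35.37
eef_pos: [448.7, -85.7, 5.6]
tool_rot: [179.8, 0.1, 98.1]
ft_force: [-0.6, 0.1, 0.6]
opening: 80.0
at [448.7 -85.7   5.6] [1.798e+02 1.000e-01 9.810e+01] need [-0.5  0.1  0.4] rot [0.1 0.2 0. ] q [ -12.   33.  120.    0.   26. -110.] F [-0.6  0.1  0.6] open 80.0 t 35.4
time_s: 35.95
eef_pos: [445.6, -85.0, 150.5]
tool_rot: [-179.9, -0.0, 98.1]
ft_force: [0.2, -1.1, -0.3]
opening: 80.3
35.95 [445.6 -85.  150.5] [-1.7994e+02 -2.0000e-02  9.8070e+01] [ -12.3   16.4  117.6   -0.    46.1 -110.4]
```

View pics/zw42.png

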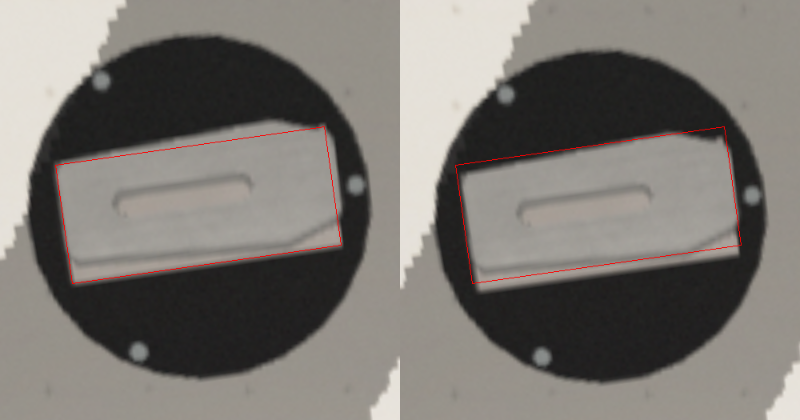

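View pics/w42.png

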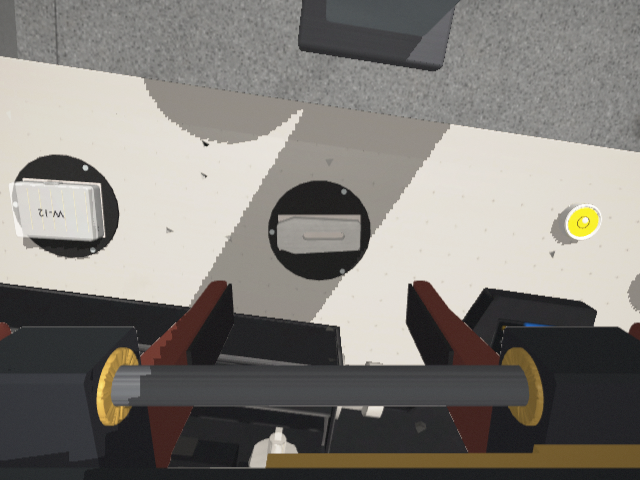

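```bash
python3 -m crank '-3 0 25 0 0 0 80;0 0 25 0 0 0 80;0 0 0 0 0 0 80;0 0 0 0 0 0 80'; python3 - <<'E'
from h import *
f=ctrl.grab_frame("top");g=ctrl.grab_frame("scene")
for n in("round_level","open_cap","can","tape_roll"):
    for d in ctrl.mark_of("top",n)[:1]: print(n,np.round(d["location"],1),px2w("top",d["location"],3 if n in("can","tape_roll") else 0).round())
a=cv2.resize(f[190:300,130:490],None,fx=2.2,fy=2.2,interpolation=2)
b=cv2.resize(g[140:400,210:490],(int(280*1.3),int(260*1.3)))
c=np.zeros((a.shape[0]+b.shape[0],a.shape[1],3),np.uint8);c[:a.shape[0]]=a;c[a.shape[0]:,:b.shape[1]]=b
cv2.imwrite("pics/fin.png",c[:,:,::-1])
E
```

```text
time_s: 36.33
eef_pos: [439.1, -84.3, 197.4]
tool_rot: [-179.6, -0.2, 98.1]
ft_force: [0.2, -0.2, -0.5]
opening: 79.9
can [200.6 267.1] [406. 247.   3.]
tape_roll [159.3 214.2] [534. 350.   3.]
```

View pics/fin.png

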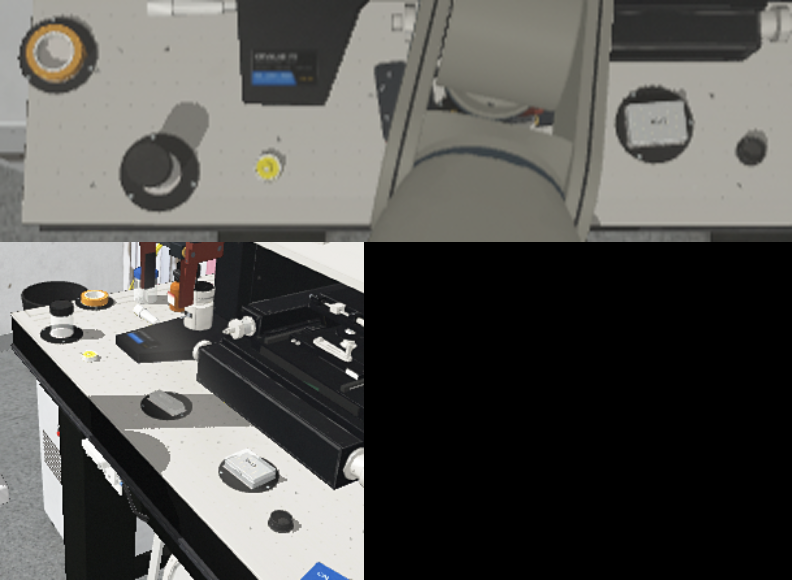

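```bash
python3 - <<'E'
from bench import ctrl
print(ctrl.hand_in())
E
```

```text
the job is handed in; nothing more can be done
None
```

All four spares are on their matching discs and the job was handed in at about 36.5 s of the 112 s allowed.

| Item | Disc | Last check with the wrist camera |
|---|---|---|
| Tape roll | large circle | about 0.2 mm from the footprint centre |
| Can | small circle | upright, about 0.5 mm off by eye; the automatic outline fit failed because lid and disc are both dark |
| Needle box | broad rectangle | turned to match, about 0.8 mm off centre, away from the robot |
| Slotted clamp | slim rectangle | about 0.5 mm off centre and about 1° off in turn |

The turn of the clamp is the least certain figure, because its sides are tapered and had to be averaged.

- **Early contact:** on the first approach to the tape roll the arm drifted sideways. One finger touched the roll with about 29 N at the wrist, under the 40 N limit. I lifted, re-aligned and carried on; the roll moved about 1 mm at most.
- **Bystanders:** in the last top picture the bubble level was at its starting spot. The recogniser missed both it and the lens cap in that picture. I had last measured the cap about 5 mm from where the first top picture put it. That is coarse agreement between two cameras, and nothing came near it.
- **Top camera:** it put the tape roll and the can 5–8 mm off. I took this as its coarse marking and went by the wrist camera.

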